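# Pack the stain jars and latch the case

### The arm

A 6-joint arm with a two-finger parallel gripper is mounted at the origin on the work surface. World frame = base frame: x ahead of the robot, y to its left, z up, the work surface at z = 0. Lengths are in mm, angles in rad, forces in N, time in s.
With the tool pointing down it reaches from about 400 to 925 mm from the base axis. Payload 12.5 kg.
Tool frame: the origin (TCP) lies at the very end of the fingers, on their centre line; the grasp point (between the pads) lies 19 mm behind it; x points along the fingers, y is the direction in which the jaws open and shut, and the axes are right-handed (so a half turn about x gives the same grasp; the last joint's range is limited). The gripper opens to 95 mm and grips with 3 to 60 N. Pads are 20 mm wide; open, the fingers measure 119 mm over their backs; the gripper's body (75 mm by 180 mm) begins 59 mm behind the grasp point.
Start: joints at [-1.297, 0.491, 1.559, -0, 1.092, -0.106], TCP at [231.733, -580.471, 214.661] pointing down, gripper open.
Joint ranges: [-3.1, 3.1], [-0.84, 2.19], [0.05, 2.79], [-1.13, 4.28], [0.06, 2.93], [-2.69, 2.69]. Speed limits (rad/s): [2.22, 2.22, 2.79, 3.14, 3.14, 3.14].

### API

Orientations are given as [roll, pitch, yaw] about the fixed x, y, z axes, in that order (R = Rz(yaw) Ry(pitch) Rx(roll)).
In Python, from cell import * gives the robot as it stands.
- The arm moves only by the tool step_arm, never from a script. Its argument "steps" is a list of rows, each a list of 4 numbers: the shift along the tool's x, y, z in units of 50 mm (1.0 is 50 mm), then the turn about the tool's x in units of 8 degrees (1.0 is 8 degrees). A call has 1 to 20 rows; each row shifts and turns the commanded pose from where the row before left it, along the tool's axes as they then stand; what a row does not reach is not made up. A row lasts 1/8 s, in which the tool goes at most 62.5 mm and 10.7 degrees, less where a joint would pass 70% of its speed; a pose out of reach is approached as far as the arm can. A call is refused whole if a number of a shift passes 1 or a number of a turn 1, either way. A call with a gripper value outside its range is refused whole. "jaw" is the closure, from 0 (fully open) to 1 (shut), set as the call begins (left out, the last holds). The fingers move at their own pace and stop on an object; the grip force is fixed at half the most. Time passes only in rows, so rows that do not move let the fingers close. It gives the time, the measured TCP pose, the force and the opening at its end, in the units of the state.
- state(): the state, without advancing time (a new reading comes with each control period).
- read_camera(name): name is "scene" or "side" or "wrist"; returns the picture (400x640x3 uint8, red, green, blue); there is no depth.
- camera_info(name): a dict with "mtx" (3x3 intrinsics, pixels), "k1" (the pictures are not rectified: a ray, as slopes to the right and down, at radius r is drawn at 1 + k1 r^2 times it, then the intrinsics apply), "eye" and "attitude" of the camera in the world; the wrist camera has in their place "hand_eye" (4x4, takes a point from camera to tool coordinates, whose origin is the TCP and whose axes are the tool frame's). Camera axes: x right, y down, z forward; pixel columns grow to the right and rows downward; lengths in mm; the calibration is good to about 2 mm. A picture is of the moment at which its call begins: read the wrist's pose just before it. camera_info takes no time and is no camera call.
- job_done(): hands the job in, once; it reports no verdict.
The state is a dict: "t": time; "joints": joint angles; "qvel": joint speeds; "tau": joint torques, N m; "eef_pos": TCP position; "tcp_rot": TCP orientation; "ft_force": force on the tool from outside, world axes, zero at the start; "moment": the same for the moment, N m; "opening": opening from 0.0 (shut) to 1.0 (fully open).
Only numpy, scipy, OpenCV 4.12 (cv2) and the standard library are available. Lean on these libraries where they do the work, as an engineer would, in place of code of your own. Each camera call takes 0.05 s, during which the arm holds its last target.

### The job

Pack the little stain jars standing about the bench into the carry case: stand each one, right way up and fully down, in an empty hole of the case's insert, leaving any already packed in place. Then shut the lid, swing the latch's wire loop over the keeper on the lid so that it is hooked behind the lip, and press the lever down until it snaps over centre and clamps the lid. Do not knock over or shove aside the other pots and tools.

Things in the scene. Friction and masses are not known exactly. Their poses are not given: they have to be found in the camera images.
- case: Carry case of grey laminate with aluminium edges, fixed. 164 deep (x), 250 wide (y); body 75 high, lid 30 more. Origin: centre of the underside, at bench level; x points from the latch side to the hinge side, z up. Walls 5 thick, rim at z = 75. The draw latch sits mid-width on the front (-x) face, x = -82: lever and wire loop on the body, keeper on the lid.
- insert (a point): Centre of the top of the case's flat black insert, at x = 0, y = 0, z = 55 of the case; axes as the case's. Six round holes of 46 diameter, 25 deep, straight down to a floor at z = 30 of the case: two rows at x = -33 and +33, three columns at y = -76, 0 and +76.
- jar0: Stain jar: closed upright cylinder, white with black cap, 40 diameter, 60 tall, about 100 g, all alike. Origin: centre of its underside, z up its axis. Stands on the bench at first; may be absent. Fully down in a hole its underside is at z = 30 of the case and its top 15 above the rim.
- jar1: Stain jar: closed upright cylinder, white with black cap, 40 diameter, 60 tall, about 100 g, all alike. Origin: centre of its underside, z up its axis. Stands on the bench at first; may be absent. Fully down in a hole its underside is at z = 30 of the case and its top 15 above the rim.
- jar2: Stain jar: closed upright cylinder, white with black cap, 40 diameter, 60 tall, about 100 g, all alike. Origin: centre of its underside, z up its axis. Stands on the bench at first; may be absent. Fully down in a hole its underside is at z = 30 of the case and its top 15 above the rim.
- jar3: Stain jar: closed upright cylinder, white with black cap, 40 diameter, 60 tall, about 100 g, all alike. Origin: centre of its underside, z up its axis. Stands on the bench at first; may be absent. Fully down in a hole its underside is at z = 30 of the case and its top 15 above the rim.
- jar4: Stain jar: closed upright cylinder, white with black cap, 40 diameter, 60 tall, about 100 g, all alike. Origin: centre of its underside, z up its axis. Stands on the bench at first; may be absent. Fully down in a hole its underside is at z = 30 of the case and its top 15 above the rim.
- packed0: A stain jar like the others (40 diameter, 60 tall, origin: centre of underside) that is already in a hole at the start; may be absent.
- packed1: A stain jar like the others (40 diameter, 60 tall, origin: centre of underside) that is already in a hole at the start; may be absent.
- packed2: A stain jar like the others (40 diameter, 60 tall, origin: centre of underside) that is already in a hole at the start; may be absent.
- case_lid (a joint): Angle of the lid about its hinge along the far rim, rad: 0 shut, grows as it opens, up to 1.75. The lid is 164 from hinge to front edge, its flat outer top 30 above its rim. A stiff hinge: it stays where it is left; about 4 N at its front edge moves it.
- lid_hinge (a point): Middle of the lid's hinge line, at x = 82, y = 0, z = 75 of the case. The lid turns about the case's y axis through here.
- keeper (a point): Where the loop's bar rests when hooked: in a steel J hook 24 wide on the lid's front, a shelf standing 18 out from the face with an upturned lip at its end, open at the top. Lid shut: this point is at x = -95.5, z = 93 of the case, 2 above the shelf. The lip is 3 thick, its inner side 2 further out, its top 4 above this point. The channel between lid face and lip is 15 wide. Axes as the lid's.
- lever (a joint): Angle of the latch lever about its pivot, rad: 0 closed (hanging down at the case front), grows as its tip swings out and up, to 2.3 (1.57: straight out). Stays where it is left. Pressing it down draws the hooked loop taut from about 1.05; dead centre is 0.26, a little below that it snaps shut by itself. Takes 3 to 5 N near its tip. Above 1.55 it holds the loop high enough to clear the lip.
- lever_pivot (a point): Lever pivot, at x = -98, y = 0, z = 62 of the case (16 in front of the front face). Its axis is the case's y.
- lever_tip (a point): Free end of the lever, a bent steel plate 30 wide, 3 thick, 44 from the pivot; when closed the tip is 27 in front of the case's front face and 19 above the bench, while the plate's outer face, 32 below the pivot, is 23 in front of the case's front face.
- loop (a joint): Angle of the wire loop against the lever, rad. The loop's lean outward from straight up = this minus the lever's angle. It swings freely: at first it leans out, resting on a stop at 2.6; pushed in past straight up (lean below 0) it falls against the lid and into the keeper's channel, if the lid is shut.
- loop_bar (a point): Middle of the loop's cross bar. The loop is a U of 4 thick wire: two legs 40 apart (44 overall), hinged on either side of the lever (which fits inside it), bar 42.3 from that hinge. The hinge is on the lever, 14 from the pivot, in the direction of the lever's angle less 0.18 (straight down at 0.18, straight out at 1.75). Sprung: it stretches about 3 lengthwise when clamped.
- trim_tool: Loop trimming tool lying on the bench, 165 long; leave alone.
- rib: Flat wooden throwing rib, 105 by 40 by 6, lying on the bench; leave alone.
- bisque_bowl: Bisque bowl, 124 wide, 55 tall; leave alone.
- bisque_mug: Cream mug with a handle, 80 wide, 85 tall; leave alone.
- bud_vase: Small bisque vase, 80 wide, 95 tall; leave alone.
- glaze_jar: White glaze jar with a lid, 68 wide, 95 tall, much bigger than the stain jars; leave alone.
Not all that is in view belongs to the job. Leave any purple or yellow look-alike of the packed0 alone.

How it is judged (in metres and radians):
On the way, in this order (a step that is already met when the one before it is completed fails the run):
1. every jar stands fully down in a hole of the insert, with the lid still open (z of jar0 in the frame of case between 0.024 and 0.036 m and angle between each of jar0, jar1, jar2, jar3, jar4, packed0, packed1, packed2's own z axis and vertical below 0.12 rad and x of jar0 in the frame of case between -0.06 and 0.06 m and y of jar0 in the frame of case between -0.1 and 0.1 m and z of jar1 in the frame of case between 0.024 and 0.036 m and x of jar1 in the frame of case between -0.06 and 0.06 m and y of jar1 in the frame of case between -0.1 and 0.1 m and z of jar2 in the frame of case between 0.024 and 0.036 m and x of jar2 in the frame of case between -0.06 and 0.06 m and y of jar2 in the frame of case between -0.1 and 0.1 m and z of jar3 in the frame of case between 0.024 and 0.036 m and x of jar3 in the frame of case between -0.06 and 0.06 m and y of jar3 in the frame of case between -0.1 and 0.1 m and z of jar4 in the frame of case between 0.024 and 0.036 m and x of jar4 in the frame of case between -0.06 and 0.06 m and y of jar4 in the frame of case between -0.1 and 0.1 m and z of packed0 in the frame of case between 0.024 and 0.036 m and x of packed0 in the frame of case between -0.06 and 0.06 m and y of packed0 in the frame of case between -0.1 and 0.1 m and z of packed1 in the frame of case between 0.024 and 0.036 m and x of packed1 in the frame of case between -0.06 and 0.06 m and y of packed1 in the frame of case between -0.1 and 0.1 m and z of packed2 in the frame of case between 0.024 and 0.036 m and x of packed2 in the frame of case between -0.06 and 0.06 m and y of packed2 in the frame of case between -0.1 and 0.1 m and value of joint case_lid above 0.5 rad), for 0.2 s.
2. the lid is shut (value of joint case_lid below 0.05 rad), for 0.2 s.
3. the loop's bar lies in the keeper, behind the lip, the lever still open (x of loop_bar in the frame of keeper between -0.004 and 0.0135 m and z of loop_bar in the frame of keeper between -0.0022 and 0.0045 m and value of joint lever above 0.3 rad), for 0.1 s.
4. the lever is snapped shut (value of joint lever below 0.12 rad), for 0.2 s.
At the end, for the whole second after the job is handed in: every jar is upright (within 0.12 rad) in a hole with its underside within 6 mm of the hole's floor; the lid is shut (under 0.025 rad), the lever is snapped down (under 0.12 rad), and the loop's bar is hooked in the keeper behind the lip (within about 2 mm below or 3.5 mm above its resting place) (z of jar0 in the frame of case between 0.024 and 0.036 m and angle between each of jar0, jar1, jar2, jar3, jar4, packed0, packed1, packed2's own z axis and vertical below 0.12 rad and x of jar0 in the frame of case between -0.06 and 0.06 m and y of jar0 in the frame of case between -0.1 and 0.1 m and z of jar1 in the frame of case between 0.024 and 0.036 m and x of jar1 in the frame of case between -0.06 and 0.06 m and y of jar1 in the frame of case between -0.1 and 0.1 m and z of jar2 in the frame of case between 0.024 and 0.036 m and x of jar2 in the frame of case between -0.06 and 0.06 m and y of jar2 in the frame of case between -0.1 and 0.1 m and z of jar3 in the frame of case between 0.024 and 0.036 m and x of jar3 in the frame of case between -0.06 and 0.06 m and y of jar3 in the frame of case between -0.1 and 0.1 m and z of jar4 in the frame of case between 0.024 and 0.036 m and x of jar4 in the frame of case between -0.06 and 0.06 m and y of jar4 in the frame of case between -0.1 and 0.1 m and z of packed0 in the frame of case between 0.024 and 0.036 m and x of packed0 in the frame of case between -0.06 and 0.06 m and y of packed0 in the frame of case between -0.1 and 0.1 m and z of packed1 in the frame of case between 0.024 and 0.036 m and x of packed1 in the frame of case between -0.06 and 0.06 m and y of packed1 in the frame of case between -0.1 and 0.1 m and z of packed2 in the frame of case between 0.024 and 0.036 m and x of packed2 in the frame of case between -0.06 and 0.06 m and y of packed2 in the frame of case between -0.1 and 0.1 m and value of joint case_lid below 0.025 rad and value of joint lever below 0.12 rad and x of loop_bar in the frame of keeper between -0.004 and 0.0135 m and z of loop_bar in the frame of keeper between -0.0022 and 0.0035 m); the robot touches nothing.
It fails at once if the bowl, mug, vase or big glaze jar is knocked over or moved more than 50 mm (distance of any of bisque_bowl, bisque_mug, bud_vase, glaze_jar from where it was at the start of the episode above 0.05 m or angle between any of bisque_bowl, bisque_mug, bud_vase, glaze_jar's own z axis and vertical above 0.5 rad).
It fails at once if the trimming tool or the wooden rib is moved more than 60 mm (distance of any of trim_tool, rib from where it was at the start of the episode above 0.06 m).
It fails at once if a jar that was already packed is taken out or moved to another hole (distance of any of packed0, packed1, packed2 from where it was at the start of the episode above 0.03 m).
Of jar0, jar1, jar2, jar3, jar4 only 4 to 5 are there at a start; the rules pass over those that are not, and their reading is None.
Of packed0, packed1, packed2 only 1 to 1 are there at a start; the rules pass over those that are not, and their reading is None.
At some moment in a run one of jar0, jar1, jar2, jar3, jar4 may be knocked a few centimetres aside while the robot is not near it.
It also fails if it takes over 192 s, if anything falls off the work surface, if the arm or the gripper's body presses on something with over 40 N, if the wrist force passes 120 N, or if a joint passes its speed limit or range.

## Working session

There is one attempt and no reset: what is moved stays moved. The work goes in short steps, Python scripts to look and compute and a tool call to move; the robot and the scene stay as the last step left them, time stands still between calls to the robot, and variables do not carry over. Pictures are saved under pics/ and viewed, and the job is handed in when it is done.

Besides the shell and the picture viewer there is one more tool, called as name(argument=value, ...) on one line, values as JSON. step_arm: Moves the arm, as the interface text tells. Its arguments: {"type":"object","properties":{"steps":{"type":"array","items":{"type":"array","items":{"type":"number"}}},"jaw":{"type":"number"}},"required":["steps"]}

```bash
ls; mkdir -p pics; cat > h.py <<'E'
from cell import *
import numpy as np, cv2
from scipy.spatial.transform import Rotation as R
def cam(name,st=None):
    i=camera_info(name); K=np.array(i["mtx"]); k1=i["k1"]
    if name=="wrist":
        st=st or state(); T=np.eye(4); T[:3,:3]=R.from_euler('xyz',st["tcp_rot"]).as_matrix(); T[:3,3]=st["eef_pos"]
        M=T@np.array(i["hand_eye"]); return K,k1,M[:3,:3],M[:3,3]
    return K,k1,i["attitude"],np.array(i["eye"])
E
python3 - <<'E'
from h import *
print(state())
for n in ["scene","side","wrist"]:
    print(n,camera_info(n))
    cv2.imwrite(f"pics/{n}0.png",read_camera(n)[...,::-1])
E
```

```text
pics
{'t': 0.0, 'joints': array([-1.29658527e+00,  4.91556920e-01,  1.55947013e+00, -2.06076396e-05,
        1.09168559e+00, -1.05614155e-01]), 'qvel': array([-0.00094057,  0.0008287 , -0.00194603, -0.00155246,  0.00036487,
       -0.00045944]), 'tau': array([-1.92007203e-03, -6.12655520e+01, -2.58186686e+01,  6.92309439e-02,
        4.82158398e-02, -3.83868348e-05]), 'eef_pos': array([ 231.66373434, -580.20963953,  214.05626439]), 'tcp_rot': array([-1.66009332,  1.56967619,  1.86133405]), 'ft_force': array([-0.81480331,  0.45776329,  0.9179712 ]), 'moment': array([ 0.0043608 , -0.0294913 , -0.01812896]), 'opening': 0.9991544804756991}
scene {'mtx': array([[384.23166143,   0.        , 321.57705983],
       [  0.        , 384.23166143, 199.88767592],
       [  0.        ,   0.        ,   1.        ]]), 'k1': 0.021814693738856288, 'eye': array([1445.95256218,  296.91779217,  977.99067962]), 'attitude': array([-2.34128058,  0.00484012,  1.88169186])}
side {'mtx': array([[488.00995533,   0.        , 324.87113446],
       [  0.        , 488.00995533, 199.67139711],
       [  0.        ,   0.        ,   1.        ]]), 'k1': -0.00024068602041347453, 'eye': array([-420.15420937,  944.26039288,  962.13583727]), 'attitude': array([-2.13689627, -0.01415651, -2.32572218])}
wrist {'mtx': array([[334.69385565,   0.        , 327.10529525],
       [  0.        , 334.69385565, 202.0392783 ],
       [  0.        ,   0.        ,   1.        ]]), 'k1': 0.015119332385903113, 'hand_eye': array([[ 2.27924979e-04, -2.91163120e-01,  9.56673395e-01,
        -1.70170390e+02],
       [ 9.99998957e-01, -1.29813698e-03, -6.33334591e-04,
         1.96707812e-01],
       [ 1.42629679e-03,  9.56672542e-01,  2.91162520e-01,
        -8.20111285e+01],
       [ 0.00000000e+00,  0.00000000e+00,  0.00000000e+00,
         1.00000000e+00]])}
```

View pics/scene0.png

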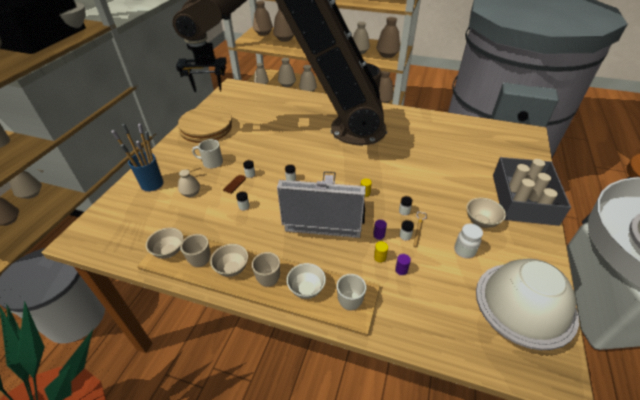

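View pics/side0.png

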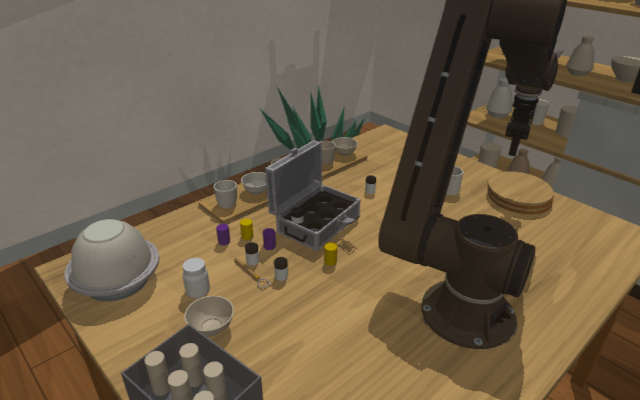

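View pics/wrist0.png

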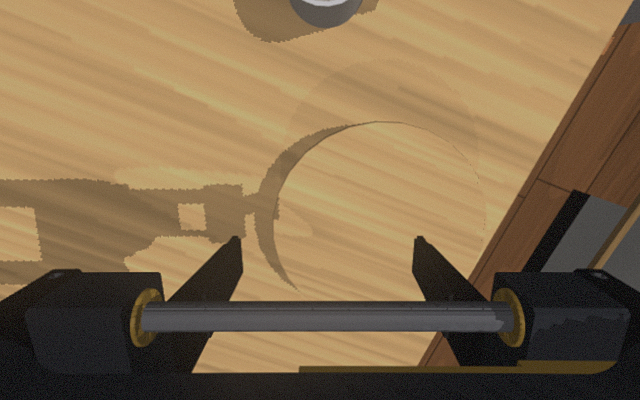

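```bash
cat >> h.py <<'E'
def cam2(name,st=None):
    K,k1,A,e=cam(name,st)
    if np.shape(A)!=(3,3): A=R.from_euler('xyz',A).as_matrix()
    return K,k1,A,e
def ray(c,u,v):
    K,k1,A,e=c
    x=(u-K[0,2])/K[0,0]; y=(v-K[1,2])/K[1,1]; X,Y=x,y
    for _ in range(10):
        s=1+k1*(X*X+Y*Y); X,Y=x/s,y/s
    return e,A@np.array([X,Y,1.])
def onz(c,u,v,z):
    e,d=ray(c,u,v); return e+d*(z-e[2])/d[2]
def proj(c,p):
    K,k1,A,e=c
    q=A.T@(np.asarray(p,float)-e); x,y=q[0]/q[2],q[1]/q[2]; s=1+k1*(x*x+y*y)
    return np.array([K[0,0]*x*s+K[0,2],K[1,1]*y*s+K[1,2]])
def show(n,out,x0,y0,w,h,f,im=None):
    im=read_camera(n)[...,::-1] if im is None else im
    cv2.imwrite("pics/"+out,cv2.resize(np.ascontiguousarray(im[y0:y0+h,x0:x0+w]),None,fx=f,fy=f,interpolation=cv2.INTER_CUBIC))
E
python3 - <<'E'
from h import *
im=cv2.imread("pics/scene0.png"); show("scene","sceneA.png",220,150,220,140,3.6,im)
im2=cv2.imread("pics/side0.png"); show("side","sideA.png",210,140,190,150,4,im2)
c=cam2("scene")
for u,v in [(249,163.5),(290,167.5),(242.5,195),(406,200),(407.5,225)]:
    print(u,v,onz(c,u,v,60).round(0), proj(cam2("side"),onz(c,u,v,60)).round())
for u,v in [(281,228),(361,235),(281,184),(363,186)]: print(onz(c,u,v,0).round())
E
```

```text
249 163.5 [ 441. -321.   60.] [414. 190.]
290 167.5 [ 416. -163.   60.] [391. 209.]
242.5 195 [ 606. -266.   60.] [369. 178.]
406 200 [460. 279.  60.] [279. 259.]
407.5 225 [574. 301.  60.] [250. 244.]
[ 660. -105.    0.]
[609. 161.  -0.]
[ 452. -190.   -0.]
[369. 111.   0.]
```

View pics/sceneA.png

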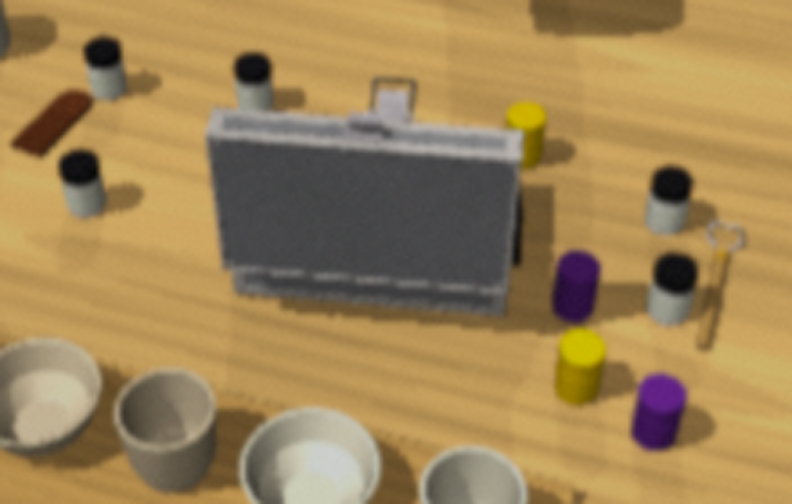

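View pics/sideA.png

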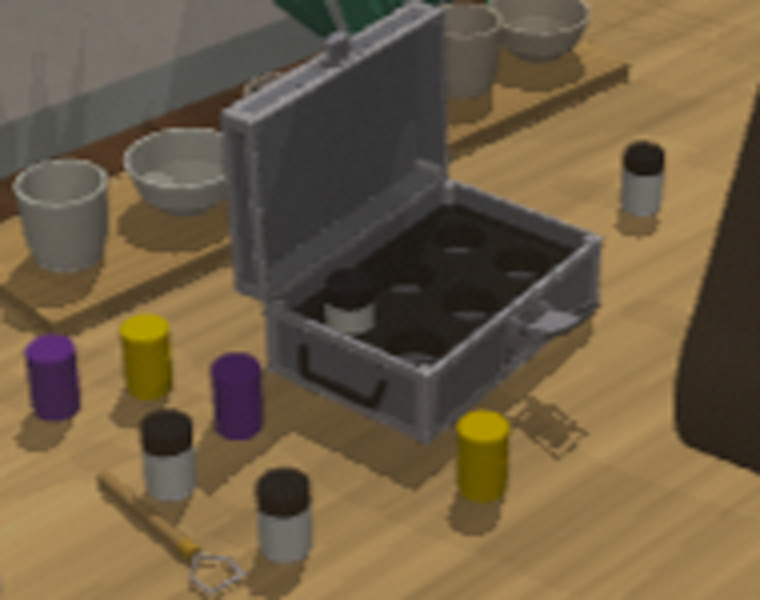

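```bash
python3 - <<'E'
from h import *
s=cam2("side"); 
P=[onz(s,*uv,75) for uv in [(210+430/4,140+368/4),(210+600/4,140+238/4),(210+450/4,140+183/4)]]
for p in P: print(p.round(1))
d=P[0]-P[1]; print(np.linalg.norm(d),np.degrees(np.arctan2(-d[0],d[1])),np.linalg.norm(P[2]-P[1]))
# holes
for uv in [(423,345),(473,298),(522,260),(408,275),(458,235)]: print(onz(s,210+uv[0]/4,140+uv[1]/4,55).round(1))
print("lid top corners", ray(s,210+440/4,140+5/4), ray(s,210+225/4,140+112/4))
for (u,v) in [(427,193),(285,515),(168,478)]: pass
for uv in [(643,157),(284,487),(167,433)]: print("jar top",onz(s,210+uv[0]/4,140+uv[1]/4,60).round(1))
for uv in [(643,205),(284,550),(170,490)]: print("jar bot",onz(s,210+uv[0]/4,140+uv[1]/4,0).round(1))
for n,uv in dict(yel1=(483,428),pur1=(238,370),yel2=(146,332)).items(): print(n,onz(s,210+uv[0]/4,140+uv[1]/4,60).round(1))
print(R.from_euler('xyz',state()["tcp_rot"]).as_matrix().round(3))
E
```

```text
[468.5 122.   75. ]
[ 509.  -111.1   75. ]
[660.8 -78.4  75. ]
236.570355026676 9.857797610635307 155.2623509525817
[515.1  86.7  55. ]
[536.7  11.   55. ]
[550.5 -59.8  55. ]
[598.3  27.9  55. ]
[616.  -46.5  55. ]
lid top corners (array([-420.15420937,  944.26039288,  962.13583727]), array([ 0.66408405, -0.61955391, -0.4354037 ])) (array([-420.15420937,  944.26039288,  962.13583727]), array([ 0.71768833, -0.51967471, -0.4832217 ]))
jar top [ 594.2 -260.7   60. ]
jar top [447.6 283.   60. ]
jar top [554.5 307.9  60. ]
jar bot [ 600.4 -273.3    0. ]
jar bot [449.4 284.1   0. ]
jar bot [560.9 305.3  -0. ]
yel1 [401.1 129.9  60. ]
pur1 [581.7 220.5  60. ]
yel2 [671.4 243.4  60. ]
[[-0.     0.371 -0.929]
 [ 0.001 -0.929 -0.371]
 [-1.    -0.001 -0.   ]]
```

step_arm(steps=[[0,0,0,-1],[0,0,0,-1],[0,0,0,-1],[0,0,0,-1],[0,0,0,-1],[0,0,0,-1],[0,0,0,-1],[0,0,0,-1],[0,0,0,-1],[0,0,0,-1],[0,0,0,-1],[0,0,0,-1],[0,0,0,-1],[0,0,0,-1],[0,0,0,-1],[0,0,0,-1],[0,0,0,-1],[0,0,0,-1],[0,0,0,-1],[0,0,0,-1]], jaw=0.3)

```text
t: 2.65
eef_pos: [270.4, -564.2, 210.4]
tcp_rot: [-2.684, 1.498, -2.73]
ft_force: [0.4, -0.6, -0.7]
opening: 0.699
```

step_arm(steps=[[0,0.5,0.5,0],[0,0.8,0.5,0],[0,0.8,0.5,0],[0,0.8,0.5,0],[0,0.8,0.5,0],[0,0.8,0.5,0],[0,0.8,0.5,0],[0,0.8,0.5,0],[0,0.8,0,0],[0,0.8,0,0],[0,0.8,0,0],[0,0.8,0,0],[0,0,0,-1]])

```text
t: 4.28
eef_pos: [490.8, -106.6, 183.0]
tcp_rot: [-2.834, 1.499, -2.735]
ft_force: [0.6, -1.3, 0.4]
opening: 0.698
```

```bash
cat >> h.py <<'E'
def pose():
    s=state(); M=R.from_euler('xyz',s["tcp_rot"]).as_matrix(); return s,M
def go(x,y,z,yawdeg):
    """print total units needed in tool axes to reach target"""
    s,M=pose(); d=(M.T@(np.array([x,y,z])-s["eef_pos"]))/50
    yaw=np.degrees(np.arctan2(M[1,1],M[0,1])); print("t",round(s["t"],2),"pos",s["eef_pos"].round(1),"yaw",round(yaw,1),"tilt",M[:,0].round(3),"units",d.round(2),"turn",round(-((yawdeg-yaw+180)%360-180)/8,2),"op",round(s["opening"]*95,1),"F",s["ft_force"].round(1))
E
python3 - <<'E'
from h import *
go(420,0,214,100)
s=state(); im=read_camera("wrist")
import pickle; pickle.dump(s,open("w1.pkl","wb")); cv2.imwrite("pics/w1.png",im[...,::-1]); cv2.imwrite("pics/s1.png",read_camera("side")[...,::-1])
E
```

```text
t 4.28 pos [ 490.8 -106.6  183. ] yaw 95.7 tilt [-0.066 -0.028 -0.997] units [-0.58  2.25 -1.24] turn -0.54 op 66.3 F [ 0.6 -1.3  0.4]
```

View pics/w1.png

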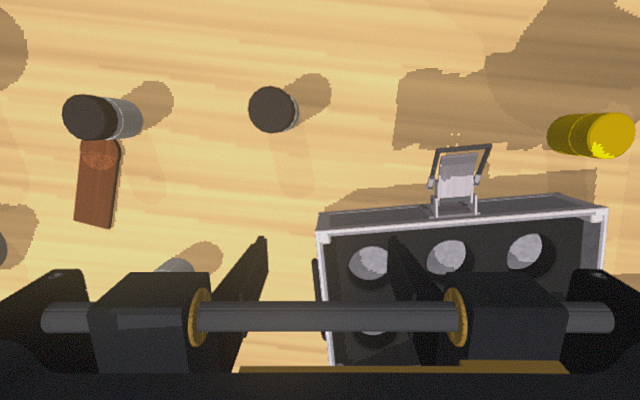

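View pics/s1.png

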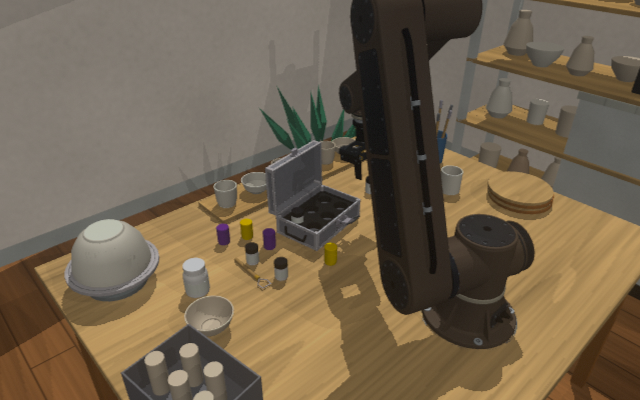

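```bash
python3 - <<'E'
from h import *
import pickle
s=pickle.load(open("w1.pkl","rb")); c=cam2("wrist",s)
print("jars")
for uv in [(90,117),(272,109),(5,245)]: print(onz(c,*uv,60).round(1))
print("rim"); 
A=[onz(c,*uv,75) for uv in [(318,213),(607,207)]]; print(A); d=A[1]-A[0]; print(np.linalg.norm(d),np.degrees(np.arctan2(-d[0],d[1])))
print("holes")
for uv in [(370,263),(447,256),(526,251)]: print(onz(c,*uv,30).round(1))
print("yel",onz(c,611,136,60))
for p in [(441,-321,60),(416,-163,60),(606,-266,60)]: print(proj(c,p))
im=cv2.imread("pics/w1.png"); show("w","w1a.png",310,130,310,150,2.5,im)
E
```

```text
jars
[ 434.6 -322.7   60. ]
[ 411.9 -165.2   60. ]
[ 562.1 -410.3   60. ]
rim
[array([ 496.02960206, -116.83924707,   75.        ]), array([465.21349245, 126.59339798,  75.        ])]
245.37539666521363 7.2146907715152535
holes
[556.4 -58.7  30. ]
[540.1  19.3  30. ]
[526.   97.6  30. ]
yel [406.55193606 124.84318876  60.        ]
[ 92.40140133 124.76080584]
[274.22220647 114.17257604]
[158.30848456 301.00726974]
```

View pics/w1a.png

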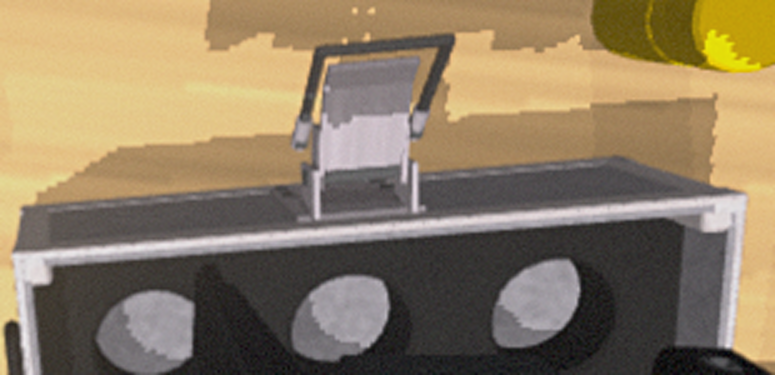

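```bash
python3 - <<'E'
from h import *
import pickle
s=pickle.load(open("w1.pkl","rb")); c=cam2("wrist",s)
f=lambda u,v:(310+u/2.5,130+v/2.5)
A=[onz(c,*f(*uv),75) for uv in [(14,258),(745,197)]]; print(A); d=A[1]-A[0]; print(np.linalg.norm(d),np.degrees(np.arctan2(-d[0],d[1])))
a=np.arctan2(-d[0],d[1]); m=(A[0]+A[1])/2; C=m+82*np.array([np.cos(a),np.sin(a),0]); print("centre",C)
for hx in(-33,33):
  for hy in (-76,0,76):
    p=C[:2]+[np.cos(a)*hx-np.sin(a)*hy,np.sin(a)*hx+np.cos(a)*hy]; print(hx,hy,p.round(1),[proj(c,[*p,z]).round() for z in(30,55)], proj(cam2("side"),[*p,55]).round())
E
```

```text
[array([ 514.7368564 , -117.25137491,   75.        ]), array([466.66415181, 127.8451432 ,  75.        ])]
249.7664671592711 11.097001475464555
centre [571.16732863  21.07947426  75.        ]
-33 -76 [553.4 -59.9] [array([369., 260.]), array([372., 270.])] [340. 205.]
-33 0 [538.8  14.7] [array([443., 254.]), array([451., 264.])] [327. 215.]
-33 76 [524.2  89.3] [array([518., 249.]), array([532., 258.])] [313. 225.]
33 -76 [618.2 -47.1] [array([373., 317.]), array([376., 331.])] [324. 198.]
33 0 [603.6  27.4] [array([444., 312.]), array([452., 325.])] [311. 208.]
33 76 [588.9 102. ] [array([517., 307.]), array([530., 320.])] [297. 218.]
```

```bash
cat >> h.py <<'E'
def gp(x,y,z,yaw=101.1):
    s,M=pose(); p=np.array([x,y,z])+19*M[:,0]; go(*p,yaw)
E
python3 - <<'E'
from h import *
gp(413,-164.5,140)
E
```

```text
t 4.38 pos [ 491.  -108.3  183.1] yaw 95.6 tilt [-0.065 -0.029 -0.997] units [ 1.37 -0.95 -1.6 ] turn -0.69 op 66.9 F [-0.8 -0.8  0.1]
```

step_arm(steps=[[0,-0.3,-0.5,0],[0.3,-0.4,-0.6,0],[0.5,-0.25,-0.5,0],[0.57,0,0,0],[0,0,0,-0.69],[0,0,0,0],[0,0,0,0]])

```text
t: 5.25
eef_pos: [411.7, -165.8, 121.5]
tcp_rot: [-2.91, 1.5, -2.724]
ft_force: [1.0, -0.0, -1.7]
opening: 0.699
```

```bash
python3 - <<'E'
from h import *
gp(413,-164.5,48)
s=state(); c=cam2("wrist",s); im=read_camera("wrist")[...,::-1]; cv2.imwrite("pics/w2.png",im); print(proj(c,[413,-164.5,60]))
E
```

```text
t 5.25 pos [ 411.7 -165.8  121.5] yaw 100.7 tilt [-0.065 -0.029 -0.997] units [1.84 0.04 0.13] turn -0.05 op 66.4 F [ 1.  -0.  -1.7]
[330.2780679  225.82626825]
```

View pics/w2.png

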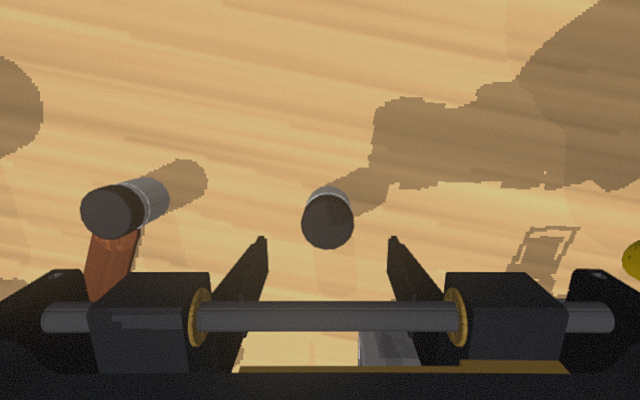

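```bash
python3 - <<'E'
from h import *
c=cam2("wrist"); p=onz(c,327.5,221,60); print(p, onz(c,110,211,60)); gp(p[0],p[1],48)
E
```

```text
[ 409.72922909 -167.11699422   60.        ] [ 432.50390401 -325.35478028   60.        ]
t 5.3 pos [ 411.7 -165.7  121.5] yaw 100.8 tilt [-0.065 -0.029 -0.997] units [1.85 0.   0.06] turn -0.04 op 66.5 F [-0.7 -0.1  0.9]
```

step_arm(steps=[[0.5,0,0.05,0],[0.5,0,0,0],[0.5,0,0,0],[0.35,0,0,0],[0,0,0,0],[0,0,0,0]])

```text
t: 6.05
eef_pos: [408.4, -167.8, 29.5]
tcp_rot: [-2.909, 1.5, -2.72]
ft_force: [-0.2, 0.6, 0.9]
opening: 0.702
```

step_arm(steps=[[0,0,0,0],[0,0,0,0],[0,0,0,0],[0,0,0,0],[0,0,0,0]], jaw=0.8)

```text
t: 6.68
eef_pos: [408.1, -167.7, 29.1]
tcp_rot: [-2.917, 1.5, -2.726]
ft_force: [-0.3, 1.3, 5.4]
opening: 0.417
```

step_arm(steps=[[-0.5,0,0,0],[-0.5,0,0,0],[-0.8,0,0,0],[-0.6,0,0,0],[0,0,0,0]])

```text
t: 7.3
eef_pos: [416.5, -164.5, 150.0]
tcp_rot: [-2.878, 1.502, -2.688]
ft_force: [0.5, -0.1, -1.2]
opening: 0.414
```

```bash
python3 - <<'E'
from h import *
gp(538.8,14.7,150)
c=cam2("wrist"); im=read_camera("wrist")[...,::-1]; cv2.imwrite("pics/w3.png",im)
E
```

```text
t 7.3 pos [ 416.5 -164.5  150. ] yaw 100.9 tilt [-0.062 -0.03  -0.998] units [0.12 3.05 3.07] turn -0.02 op 39.3 F [ 0.5 -0.1 -1.2]
```

View pics/w3.png

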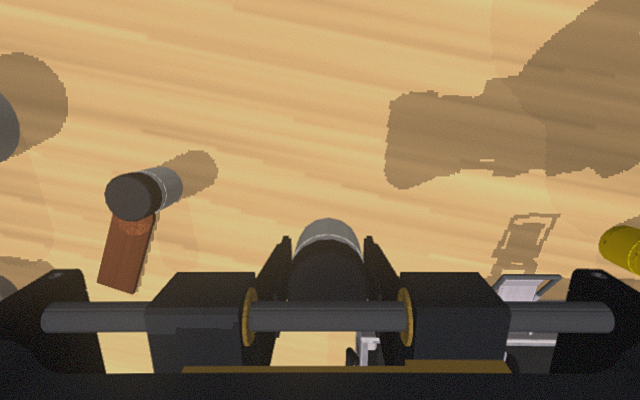

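```bash
cat >> h.py <<'E'
CA=np.radians(11.1); CC=np.array([571.2,21.1,0]); CR=R.from_euler('z',CA).as_matrix()
def c2w(p): return CC+CR@np.asarray(p,float)
def w2c(p): return CR.T@(np.asarray(p,float)-CC)
def onplane(c,u,v,axis,val):
    e,d=ray(c,u,v); e=w2c(e); d=CR.T@d; return e+d*(val-e[axis])/d[axis]
E
python3 - <<'E'
from h import *
im=cv2.imread("pics/s1.png"); show("s","s1a.png",260,130,110,120,5,im)
s=cam2("side")
for uv in [(212.5+110-0,140+10/4)]: pass
print(onplane(s,320.5,143,1,-125), onplane(s,266,168,1,125))
E
```

```text
[  86.71649451 -125.          233.25766744] [111.87413261 125.         237.284859  ]
```

View pics/s1a.png

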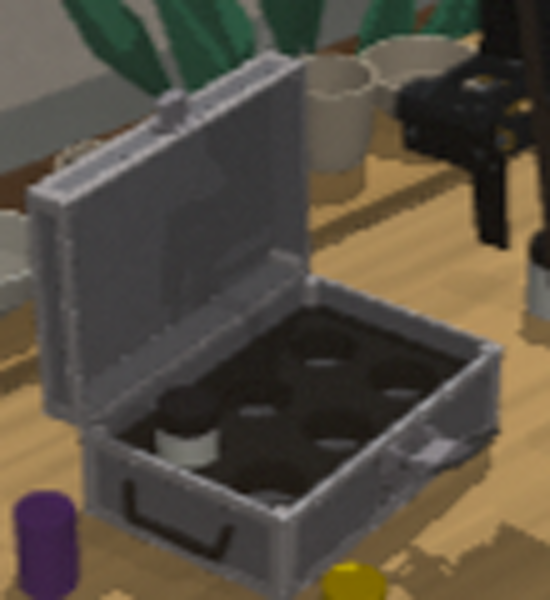

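step_arm(steps=[[-0.5,0.3,0,0],[-0.3,0.5,0,0],[0,0.7,0.3,0],[0,0.5,0.5,0],[0,0,0,0],[0,0,0,0]])

```text
t: 8.1
eef_pos: [438.0, -57.5, 183.0]
tcp_rot: [-2.937, 1.498, -2.746]
ft_force: [-0.2, 0.1, -1.3]
opening: 0.415
```

```bash
python3 - <<'E'
from h import *
gp(618.2,-47.1,160)
c=cam2("wrist"); im=read_camera("wrist")[...,::-1]; cv2.imwrite("pics/w4.png",im)
for p in [(-82,-125,75),(-82,125,75),(-33,0,55),(-33,76,55),(-33,-76,55)]: print(p,proj(c,c2w(p)).round(1))
E
```

```text
t 8.1 pos [438.  -57.5 183. ] yaw 101.0 tilt [-0.067 -0.028 -0.997] units [ 0.59 -0.47  3.6 ] turn -0.02 op 39.4 F [-0.2  0.1 -1.3]
(-82, -125, 75) [249.4 276.4]
(-82, 125, 75) [525.2 277.5]
(-33, 0, 55) [381.2 313.4]
(-33, 76, 55) [457.8 313.9]
(-33, -76, 55) [305.4 313. ]
```

View pics/w4.png

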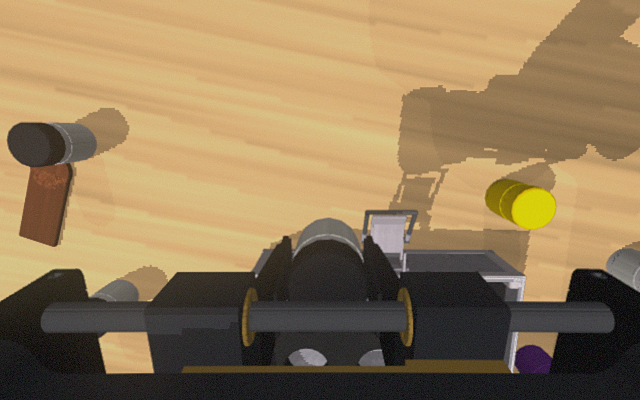

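step_arm(steps=[[0,-0.1,0.5,0],[0,-0.2,0.7,0],[0,-0.17,0.7,0],[0.1,0,0.7,0],[0.2,0,0.6,0],[0.29,0,0.4,0],[0,0,0,0],[0,0,0,0]])

```text
t: 9.15
eef_pos: [616.8, -48.2, 142.7]
tcp_rot: [-2.924, 1.499, -2.734]
ft_force: [0.3, 1.2, -1.6]
opening: 0.418
```

```bash
python3 - <<'E'
from h import *
gp(618.2,-47.1,79)
c=cam2("wrist"); im=read_camera("wrist")[...,::-1]; cv2.imwrite("pics/w5.png",im)
for p in [(-82,-125,75),(-82,125,75),(-33,0,55),(-33,76,55),(-33,-76,55)]: print(p,proj(c,c2w(p)).round(1))
show("side","s5.png",260,110,110,130,5)
E
```

```text
t 9.15 pos [616.8 -48.2 142.7] yaw 100.9 tilt [-0.066 -0.028 -0.997] units [1.65 0.04 0.12] turn -0.03 op 39.7 F [ 0.3  1.2 -1.6]
(-82, -125, 75) [257.3  61.4]
(-82, 125, 75) [633.8  56.6]
(-33, 0, 55) [429.1 133.4]
(-33, 76, 55) [530.1 132.7]
(-33, -76, 55) [329.8 134. ]
```

View pics/w5.png

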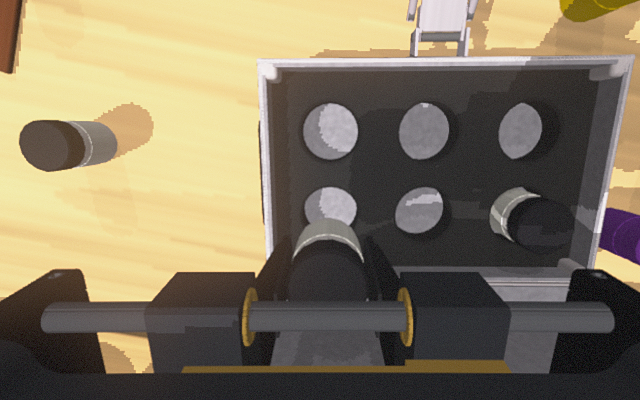

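View pics/s5.png

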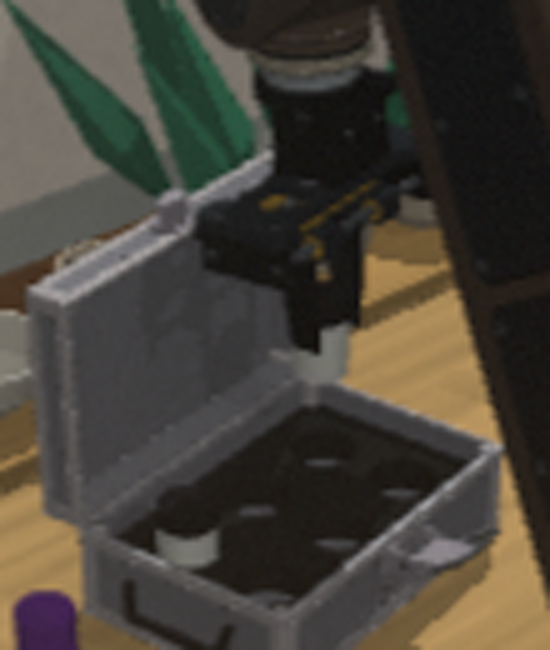

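step_arm(steps=[[0.3,0.04,0.09,0],[0.4,0,0,0],[0.4,0,0,0],[0.3,0,0,0],[0.15,0,0,0],[0,0,0,0]])

```text
t: 10.0
eef_pos: [615.5, -46.9, 65.2]
tcp_rot: [-2.926, 1.498, -2.735]
ft_force: [-7.4, -0.9, 11.0]
opening: 0.416
```

```bash
python3 - <<'E'
from h import *
gp(618.2,-47.1,79)
E
```

```text
t 10.0 pos [615.5 -46.9  65.2] yaw 100.9 tilt [-0.067 -0.029 -0.997] units [ 0.1  -0.02  0.03] turn -0.02 op 39.5 F [-7.4 -0.9 11. ]
```

step_arm(steps=[[0,0,-0.05,0],[0.05,0,0,0],[0.03,0,0,0],[0,0,0,0]])

```text
t: 10.5
eef_pos: [613.6, -47.4, 60.6]
tcp_rot: [-2.925, 1.499, -2.735]
ft_force: [-0.6, -0.2, -0.7]
opening: 0.413
```

step_arm(steps=[[0.03,0,0,0],[0,0,0,0]])

```text
t: 10.75
eef_pos: [613.7, -47.5, 59.4]
tcp_rot: [-2.921, 1.499, -2.731]
ft_force: [0.1, -0.5, -1.0]
opening: 0.415
```

step_arm(steps=[[0,0,0,0],[0,0,0,0],[-0.3,0,0,0],[-0.6,0,0,0],[-0.8,0,0,0],[-0.3,0,0,0],[0,0,0,0]], jaw=0.42)

```text
t: 11.62
eef_pos: [620.5, -44.6, 160.3]
tcp_rot: [-2.905, 1.501, -2.714]
ft_force: [0.5, 0.4, -0.9]
opening: 0.578
```

```bash
python3 - <<'E'
from h import *
gp(600,-266,150)
c=cam2("wrist"); im=read_camera("wrist")[...,::-1]; cv2.imwrite("pics/w6.png",im)
print(onz(c,50,125,60)); show("side","s6.png",210,110,190,150,4)
E
```

```text
t 11.62 pos [620.5 -44.6 160.3] yaw 100.9 tilt [-0.063 -0.029 -0.998] units [ 0.74 -4.27 -1.22] turn -0.02 op 55.0 F [ 0.5  0.4 -0.9]
[ 593.81267323 -278.85045502   60.        ]
```

View pics/w6.png

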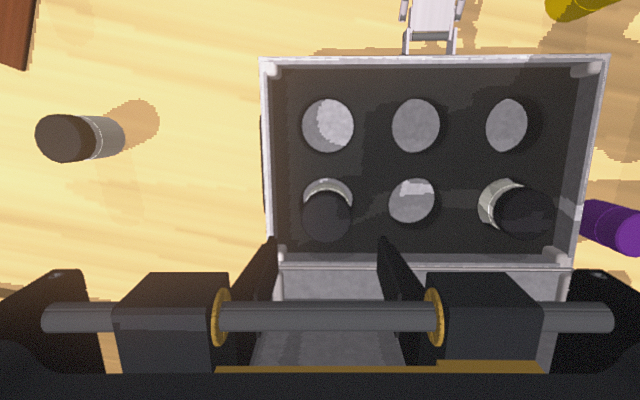

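View pics/s6.png

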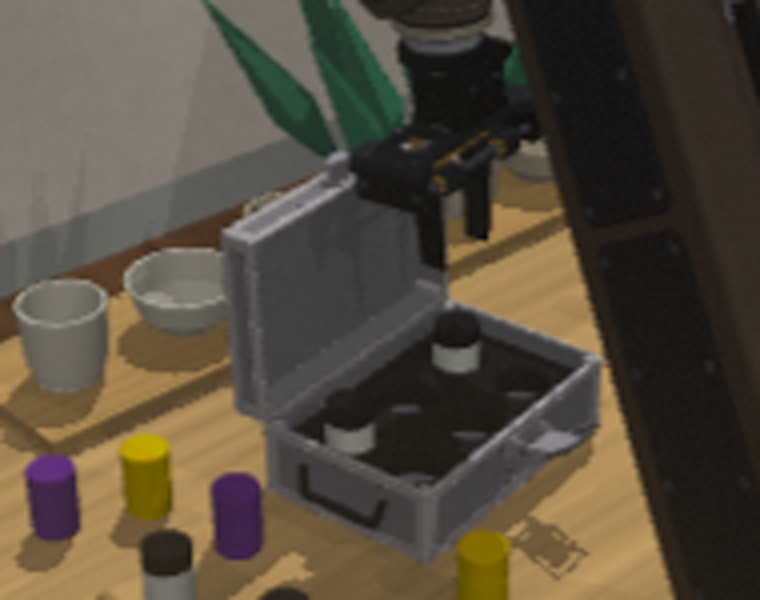

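```bash
python3 - <<'E'
from h import *
c=cam2("wrist")
# blob of caps
im=cv2.imread("pics/w6.png"); 
print("packed",onz(c,523,214,90),c2w((33,76,90)), "new",onz(c,326,215,90),c2w((33,-76,90)))
A=[onz(c,*p,75) for p in [(259,58),(609,55)]]; print(A,[c2w((-82,y,75)) for y in(-125,125)])
j=onz(c,66,138,60); print("jar",j); gp(j[0],j[1],110)
E
```

```text
packed [586.18842266  95.82526573  90.        ] [588.95098846 102.03146736  90.        ] new [615.1470137 -47.7189473  90.       ] [618.21432737 -47.12501757  90.        ]
[array([ 513.13671599, -116.76875227,   75.        ]), array([466.11874474, 126.57705517,  75.        ])] [array([ 514.79924737, -117.34838425,   75.        ]), array([466.66875574, 127.97478174,  75.        ])]
jar [ 600.28057276 -264.59699176   60.        ]
t 11.72 pos [619.7 -44.6 158.4] yaw 100.9 tilt [-0.067 -0.028 -0.997] units [ 1.5  -4.23 -1.14] turn -0.02 op 55.3 F [-0.9 -0.5  0.1]
```

```bash
sed -i 's/CC=np.array(\[571.2,21.1,0\])/CC=np.array([569.3,20.6,0])/' h.py
```

step_arm(steps=[[0,-0.4,-0.2,0],[0,-0.7,-0.3,0],[0,-0.8,-0.3,0],[0,-0.8,-0.34,0],[0.2,-0.8,0,0],[0.3,-0.5,0,0],[0.3,-0.23,0,0],[0,0,0,0],[0,0,0,0]], jaw=0.3)

```text
t: 12.85
eef_pos: [602.0, -263.1, 126.7]
tcp_rot: [-2.925, 1.499, -2.733]
ft_force: [-0.0, 0.8, 0.5]
opening: 0.698
```

```bash
python3 - <<'E'
from h import *
s=state(); c=cam2("wrist",s); im=read_camera("wrist")[...,::-1]; cv2.imwrite("pics/w7.png",im)
print(proj(c,(600,-265,60)));gp(600,-265,48)
E
```

```text
[326.95820741 219.03008026]
t 12.9 pos [ 602.1 -263.1  127.1] yaw 101.0 tilt [-0.065 -0.029 -0.997] units [ 1.96 -0.    0.06] turn -0.01 op 66.5 F [-0.2 -0.6  0.7]
```

View pics/w7.png

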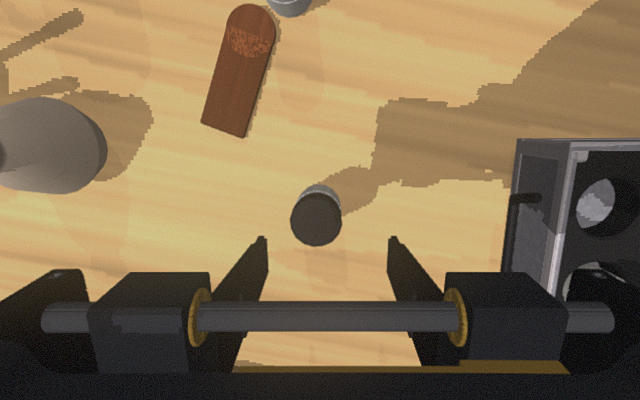

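step_arm(steps=[[0.4,-0.11,0.06,0],[0.5,0,0,0],[0.5,0,0,0],[0.4,0,0,0],[0.15,0,0,0],[0,0,0,0],[0,0,0,0]])

```text
t: 13.78
eef_pos: [599.9, -271.9, 30.1]
tcp_rot: [-2.905, 1.5, -2.715]
ft_force: [0.3, 0.5, 0.3]
opening: 0.702
```

step_arm(steps=[[0,0,0,0],[0,0,0,0],[0,0,0,0],[0,0,0,0],[0,0,0,0]], jaw=0.8)

```text
t: 14.4
eef_pos: [599.7, -271.9, 29.6]
tcp_rot: [-2.912, 1.5, -2.722]
ft_force: [0.1, -1.1, 3.1]
opening: 0.415
```

step_arm(steps=[[-0.5,0,0,0],[-0.5,0,0,0],[-0.8,0,0,0],[-0.6,0,0,0],[0,0,0,0]])

```text
t: 15.02
eef_pos: [608.0, -268.5, 150.8]
tcp_rot: [-2.881, 1.502, -2.691]
ft_force: [0.3, -0.4, -1.9]
opening: 0.415
```

```bash
python3 - <<'E'
from h import *
p=c2w((33,0,0)); print(p)
gp(p[0],p[1],165)
E
```

```text
[601.68265791  26.9532249    0.        ]
t 15.03 pos [ 608.  -268.5  150.8] yaw 100.9 tilt [-0.062 -0.03  -0.998] units [-0.07  5.82  0.97] turn -0.02 op 39.4 F [ 0.3 -0.4 -1.9]
```

step_arm(steps=[[-0.1,0.5,0,0],[0,0.8,0,0],[0,0.9,0,0],[0,0.9,0,0],[0,0.9,0.2,0],[0,0.9,0.3,0],[0,0.6,0.3,0],[0,0.3,0.15,0],[0,0,0,0],[0,0,0,0]])

```text
t: 16.27
eef_pos: [598.8, 24.6, 145.9]
tcp_rot: [-2.922, 1.499, -2.732]
ft_force: [-0.6, 0.1, -1.2]
opening: 0.416
```

```bash
python3 - <<'E'
from h import *
p=c2w((33,0,0)); gp(p[0],p[1],79); im=read_camera("wrist")[...,::-1]; cv2.imwrite("pics/w8.png",im)
c=cam2("wrist")
print([proj(c,c2w((x,y,55))).round() for x,y in((-33,-76),(-33,0),(-33,76),(33,0))])
E
```

```text
t 16.27 pos [598.8  24.6 145.9] yaw 100.9 tilt [-0.066 -0.029 -0.997] units [1.71 0.06 0.16] turn -0.03 op 39.6 F [-0.6  0.1 -1.2]
[array([234., 136.]), array([331., 136.]), array([429., 135.]), array([332., 217.])]
```

View pics/w8.png

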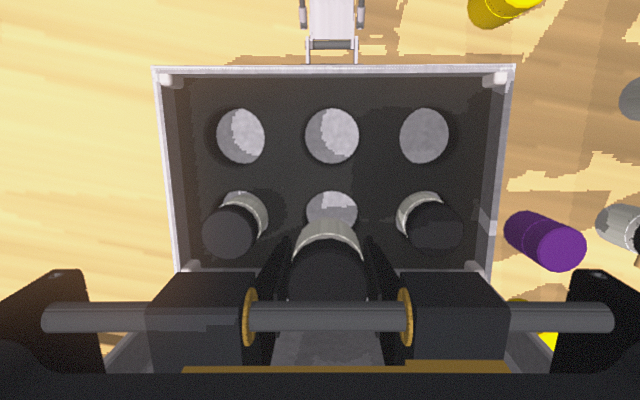

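step_arm(steps=[[0.3,0.06,0.1,0],[0.4,0,0.04,0],[0.4,0,0,0],[0.3,0,0,0],[0.15,0,0,0],[0.1,0,0,0],[0,0,0,0]])

```text
t: 17.2
eef_pos: [600.2, 27.4, 63.3]
tcp_rot: [-2.919, 1.5, -2.729]
ft_force: [-0.4, 0.1, -1.4]
opening: 0.415
```

step_arm(steps=[[0.07,0,0,0],[0,0,0,0],[0,0,0,0]])

```text
t: 17.58
eef_pos: [600.0, 27.3, 60.1]
tcp_rot: [-2.917, 1.5, -2.727]
ft_force: [-0.2, 0.5, -2.0]
opening: 0.419
```

step_arm(steps=[[0,0,0,0],[0,0,0,0],[-0.3,0,0,0],[-0.6,0,0,0],[-0.8,0,-0.2,0],[-0.3,0,-0.3,0],[0,0,0,0]], jaw=0.42)

```text
t: 18.45
eef_pos: [581.4, 25.3, 162.5]
tcp_rot: [-2.908, 1.501, -2.718]
ft_force: [0.4, 0.4, -0.0]
opening: 0.584
```

```bash
python3 - <<'E'
from h import *
gp(434,-323,110);gp(448,282,110)
for n in ["scene","side"]: cv2.imwrite(f"pics/{n}9.png",read_camera(n)[...,::-1])
a=cv2.imread("pics/scene9.png")[140:290,190:440]; b=cv2.imread("pics/side9.png")[140:290,200:450]
cv2.imwrite("pics/m9.png",cv2.resize(np.vstack([a,b]),None,fx=2,fy=2,interpolation=3))
E
```

```text
t 18.45 pos [581.4  25.3 162.5] yaw 100.9 tilt [-0.064 -0.029 -0.998] units [ 1.81 -6.26 -4.13] turn -0.02 op 55.5 F [ 0.4  0.4 -0. ]
t 18.45 pos [581.4  25.3 162.5] yaw 100.9 tilt [-0.064 -0.029 -0.998] units [ 1.45  5.56 -1.58] turn -0.02 op 55.5 F [ 0.4  0.4 -0. ]
```

View pics/m9.png

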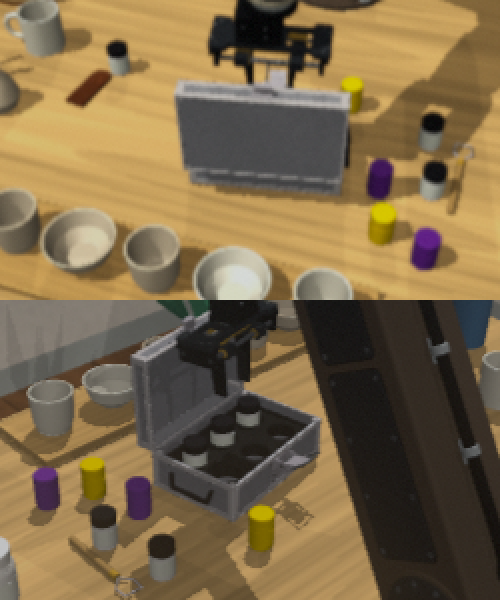

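step_arm(steps=[[0,-0.5,-0.3,0],[0,-0.7,-0.5,0],[0,-0.9,-0.6,0],[0,-0.9,-0.6,0],[0,-0.9,-0.6,0],[0.3,-0.9,-0.6,0],[0.3,-0.8,-0.5,0],[0.4,-0.46,-0.3,0],[0.3,-0.2,-0.13,0],[0,0,0,0],[0,0,0,0]], jaw=0.3)

```text
t: 19.92
eef_pos: [435.3, -321.8, 115.8]
tcp_rot: [-2.923, 1.5, -2.732]
ft_force: [0.4, 0.1, 0.0]
opening: 0.698
```

```bash
python3 - <<'E'
from h import *
s=state(); c=cam2("wrist",s); im=read_camera("wrist")[...,::-1]; cv2.imwrite("pics/w10.png",im)
print(proj(c,(434,-324,60)));gp(434,-324,48)
E
```

```text
[326.0565104  223.96209611]
t 19.98 pos [ 435.4 -321.8  116.1] yaw 101.0 tilt [-0.065 -0.029 -0.997] units [ 1.74 -0.02  0.06] turn -0.01 op 66.5 F [-0.4 -0.6  0.2]
```

View pics/w10.png

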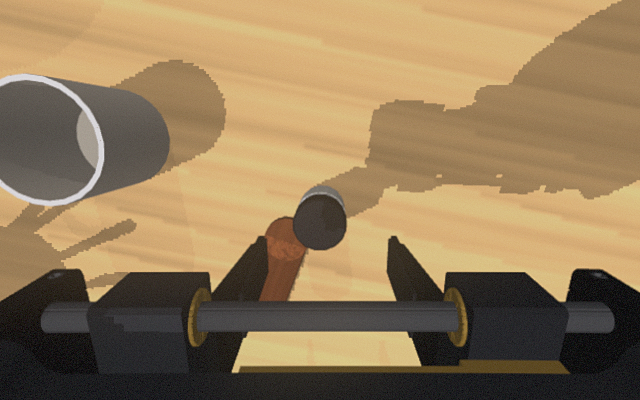

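step_arm(steps=[[0.3,-0.08,0.04,0],[0.5,0,0,0],[0.5,0,0,0],[0.3,0,0,0],[0.13,0,0,0],[0,0,0,0],[0,0,0,0]])

```text
t: 20.85
eef_pos: [432.1, -328.8, 30.0]
tcp_rot: [-2.905, 1.5, -2.715]
ft_force: [-0.5, 0.5, -0.2]
opening: 0.699
```

step_arm(steps=[[0,0,0,0],[0,0,0,0],[0,0,0,0],[0,0,0,0],[0,0,0,0]], jaw=0.8)

```text
t: 21.48
eef_pos: [431.9, -328.7, 29.5]
tcp_rot: [-2.916, 1.5, -2.726]
ft_force: [0.0, -1.1, 1.8]
opening: 0.42
```

step_arm(steps=[[-0.5,0,0,0],[-0.5,0,0,0],[-0.8,0,0,0],[-0.6,0,0,0],[0,0,0,0]])

```text
t: 22.1
eef_pos: [440.3, -325.5, 150.8]
tcp_rot: [-2.874, 1.501, -2.683]
ft_force: [-0.3, -0.4, -1.7]
opening: 0.416
```

```bash
python3 - <<'E'
from h import *
p=c2w((-33,-76,0)); print(p)
gp(p[0],p[1],165)
E
```

```text
[551.54901154 -60.33146736   0.        ]
t 22.1 pos [ 440.3 -325.5  150.8] yaw 100.9 tilt [-0.063 -0.031 -0.998] units [-0.21  4.78  3.16] turn -0.02 op 39.5 F [-0.3 -0.4 -1.7]
```

step_arm(steps=[[-0.1,0.5,0.3,0],[-0.1,0.7,0.5,0],[0,0.8,0.5,0],[0,0.8,0.5,0],[0,0.8,0.5,0],[0,0.6,0.4,0],[0,0.4,0.3,0],[0,0.18,0.16,0],[0,0,0,0],[0,0,0,0]])

```text
t: 23.35
eef_pos: [549.3, -61.3, 144.0]
tcp_rot: [-2.923, 1.499, -2.734]
ft_force: [-0.3, -0.1, -1.3]
opening: 0.419
```

```bash
python3 - <<'E'
from h import *
p=c2w((-33,-76,0)); gp(p[0],p[1],79)
E
```

```text
t 23.35 pos [549.3 -61.3 144. ] yaw 100.9 tilt [-0.066 -0.029 -0.997] units [1.67 0.03 0.14] turn -0.03 op 39.8 F [-0.3 -0.1 -1.3]
```

step_arm(steps=[[0.3,0.03,0.1,0],[0.4,0,0.03,0],[0.4,0,0,0],[0.3,0,0,0],[0.15,0,0,0],[0.1,0,0,0],[0,0,0,0]])

```text
t: 24.22
eef_pos: [550.5, -60.2, 61.5]
tcp_rot: [-2.919, 1.5, -2.729]
ft_force: [-0.3, 0.5, -0.7]
opening: 0.417
```

step_arm(steps=[[0.03,0,0,0],[0,0,0,0],[0,0,0,0]])

```text
t: 24.6
eef_pos: [550.5, -60.2, 60.3]
tcp_rot: [-2.916, 1.5, -2.726]
ft_force: [0.8, 0.5, -1.3]
opening: 0.413
```

step_arm(steps=[[0,0,0,0],[0,0,0,0],[-0.3,0,0,0],[-0.6,0,0,0],[-0.8,0,-0.2,0],[-0.3,0,-0.3,0],[0,0,0,0]], jaw=0.42)

```text
t: 25.48
eef_pos: [532.5, -62.2, 163.5]
tcp_rot: [-2.894, 1.502, -2.704]
ft_force: [0.2, -0.2, 0.5]
opening: 0.576
```

```bash
python3 - <<'E'
from h import *
for n in ["scene","side"]: cv2.imwrite(f"pics/{n}11.png",read_camera(n)[...,::-1])
a=cv2.imread("pics/scene11.png")[140:290,190:440]; b=cv2.imread("pics/side11.png")[140:290,200:450]
cv2.imwrite("pics/m11.png",cv2.resize(np.vstack([a,b]),None,fx=2,fy=2,interpolation=3))
gp(448,282,110)
E
```

```text
t 25.57 pos [532.6 -62.  161.7] yaw 100.9 tilt [-0.065 -0.029 -0.997] units [ 1.32  7.09 -0.29] turn -0.02 op 55.2 F [-0.9 -0.1 -0.8]
```

View pics/m11.png

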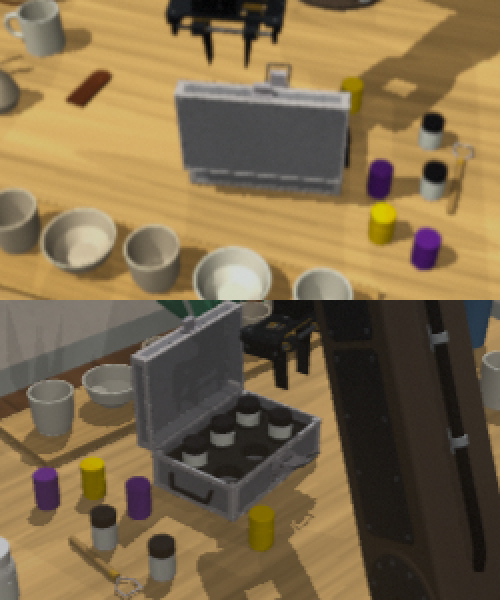

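step_arm(steps=[[0,0.5,0,0],[0,0.8,0,0],[0,0.9,0,0],[0,0.9,0,0],[0,0.9,0,0],[0,0.9,0,0],[0.2,0.9,-0.2,0],[0.3,0.7,-0.09,0],[0.3,0.4,0,0],[0.2,0.19,0,0],[0,0,0,0],[0,0,0,0]], jaw=0.3)

```text
t: 27.08
eef_pos: [448.3, 281.1, 107.3]
tcp_rot: [-2.918, 1.5, -2.728]
ft_force: [-0.8, -0.4, -0.2]
opening: 0.701
```

```bash
python3 - <<'E'
from h import *
s=state(); c=cam2("wrist",s); im=read_camera("wrist")[...,::-1]; cv2.imwrite("pics/w12.png",im)
print(proj(c,(448,282,60)));gp(448,282,48)
E
```

```text
[330.02391906 229.64111716]
t 27.12 pos [448.3 281.1 107.5] yaw 100.9 tilt [-0.065 -0.028 -0.998] units [1.57 0.04 0.08] turn -0.03 op 66.5 F [ 1.  -0.2  0.7]
```

View pics/w12.png

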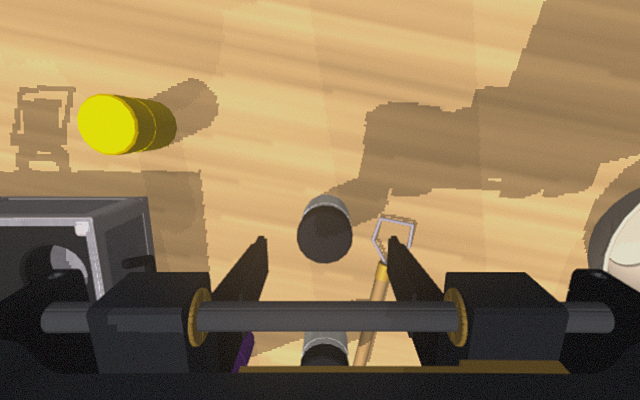

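step_arm(steps=[[0.3,-0.01,0.1,0],[0.5,0,0,0],[0.4,0,0,0],[0.25,0,0,0],[0.1,0,0,0],[0,0,0,0],[0,0,0,0]])

```text
t: 28.0
eef_pos: [448.0, 280.2, 30.0]
tcp_rot: [-2.92, 1.501, -2.73]
ft_force: [-0.1, -0.6, -0.6]
opening: 0.699
```

step_arm(steps=[[0,0,0,0],[0,0,0,0],[0,0,0,0],[0,0,0,0],[0,0,0,0]], jaw=0.8)

```text
t: 28.62
eef_pos: [447.7, 280.0, 29.6]
tcp_rot: [-2.92, 1.5, -2.729]
ft_force: [-0.2, 0.1, 2.3]
opening: 0.413
```

step_arm(steps=[[-0.5,0,0,0],[-0.5,0,0,0],[-0.8,0,0,0],[-0.6,0,0,0],[0,0,0,0]])

```text
t: 29.25
eef_pos: [456.2, 283.9, 150.8]
tcp_rot: [-2.921, 1.503, -2.731]
ft_force: [0.0, -0.3, -1.4]
opening: 0.419
```

```bash
python3 - <<'E'
from h import *
p=c2w((-33,0,0)); print(p)
gp(p[0],p[1],168)
E
```

```text
[536.91734209  14.2467751    0.        ]
t 29.25 pos [456.2 283.9 150.8] yaw 100.9 tilt [-0.062 -0.027 -0.998] units [ 0.08 -5.61  0.54] turn -0.02 op 39.8 F [ 0.  -0.3 -1.4]
```

step_arm(steps=[[0,-0.5,0.1,0],[0,-0.8,0.2,0],[0,-0.9,0.2,0],[0,-0.9,0,0],[0,-0.9,0,0],[0,-0.8,0,0],[0,-0.5,0,0],[0,-0.3,0,0],[0,0,0,0],[0,0,0,0]])

```text
t: 30.5
eef_pos: [532.7, 14.0, 151.5]
tcp_rot: [-2.926, 1.499, -2.735]
ft_force: [-0.5, -0.1, -2.0]
opening: 0.419
```

```bash
python3 - <<'E'
from h import *
p=c2w((-33,0,0)); gp(p[0],p[1],79)
E
```

```text
t 30.5 pos [532.7  14.  151.5] yaw 101.0 tilt [-0.066 -0.028 -0.997] units [1.82 0.01 0.18] turn -0.02 op 39.8 F [-0.5 -0.1 -2. ]
```

step_arm(steps=[[0.3,0.01,0.1,0],[0.4,0,0.07,0],[0.5,0,0,0],[0.3,0,0,0],[0.17,0,0,0],[0.1,0,0,0],[0,0,0,0]])

```text
t: 31.38
eef_pos: [533.7, 13.6, 62.3]
tcp_rot: [-2.945, 1.496, -2.754]
ft_force: [-8.7, -0.0, 3.1]
opening: 0.416
```

step_arm(steps=[[0.05,0,0,0],[0,0,0,0],[0,0,0,0]])

```text
t: 31.75
eef_pos: [533.0, 13.6, 59.3]
tcp_rot: [-2.954, 1.495, -2.763]
ft_force: [-8.1, 1.0, -2.0]
opening: 0.414
```

step_arm(steps=[[0,0,-0.05,0],[0,0,0,0],[0,0,0,0]])

```text
t: 32.12
eef_pos: [532.6, 12.6, 60.3]
tcp_rot: [-2.927, 1.499, -2.737]
ft_force: [-1.8, 1.7, -1.9]
opening: 0.415
```

step_arm(steps=[[0,0,0,0],[0,0,0,0],[-0.3,0,0,0],[-0.6,0,0,0],[-0.8,0,-0.2,0],[-0.3,0,-0.3,0],[0,0,0,0]], jaw=0.42)

```text
t: 33.0
eef_pos: [515.2, 10.4, 164.1]
tcp_rot: [-2.896, 1.502, -2.706]
ft_force: [0.0, -0.7, -0.7]
opening: 0.581
```

```bash
python3 - <<'E'
from h import *
for n in ["scene","side"]: cv2.imwrite(f"pics/{n}13.png",read_camera(n)[...,::-1])
a=cv2.imread("pics/scene13.png")[140:290,190:440]; b=cv2.imread("pics/side13.png")[140:290,200:450]
cv2.imwrite("pics/m13.png",cv2.resize(np.vstack([a,b]),None,fx=2,fy=2,interpolation=3))
gp(558,306,115)
E
```

```text
t 33.1 pos [515.2  10.4 162.3] yaw 100.9 tilt [-0.065 -0.029 -0.998] units [1.1  5.66 2.01] turn -0.02 op 55.3 F [-0.1  0.1  0.1]
```

View pics/m13.png

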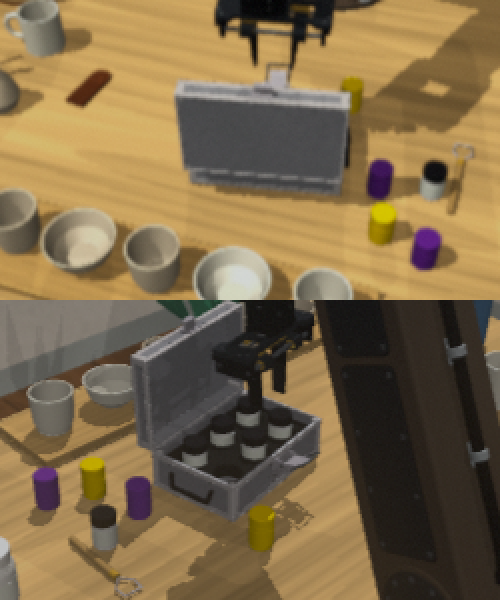

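step_arm(steps=[[0,0.5,0.2,0],[0,0.8,0.3,0],[0,0.9,0.3,0],[0,0.9,0.3,0],[0,0.9,0.3,0],[0.2,0.8,0.3,0],[0.3,0.5,0.2,0],[0.3,0.36,0.1,0],[0.3,0,0,0],[0,0,0,0],[0,0,0,0]], jaw=0.3)

```text
t: 34.48
eef_pos: [556.0, 304.7, 96.3]
tcp_rot: [-2.919, 1.5, -2.73]
ft_force: [0.2, 0.0, -0.3]
opening: 0.7
```

```bash
python3 - <<'E'
from h import *
s=state(); c=cam2("wrist",s); im=read_camera("wrist")[...,::-1]; cv2.imwrite("pics/w14.png",im)
print(proj(c,(558,306,60)));gp(558,306,48)
E
```

```text
[329.86446469 238.00707612]
t 34.52 pos [556.1 304.8  96.6] yaw 100.9 tilt [-0.064 -0.028 -0.998] units [1.35 0.03 0.11] turn -0.03 op 66.6 F [-0.1  0.3 -0.3]
```

View pics/w14.png

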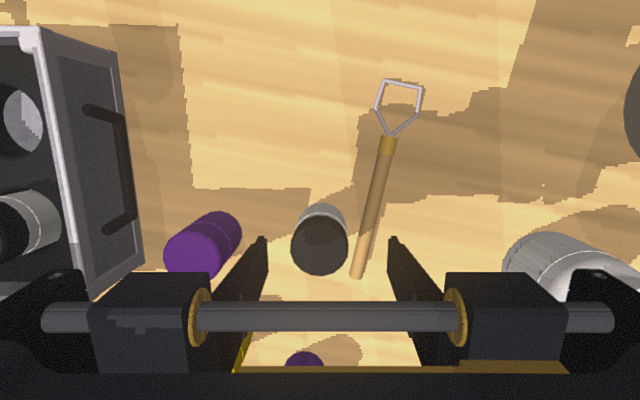

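step_arm(steps=[[0,-0.07,0.17,0],[0.3,0,0,0],[0.4,0,0,0],[0.4,0,0,0],[0.24,0,0,0],[0,0,0,0],[0,0,0,0]])

```text
t: 35.4
eef_pos: [560.6, 301.9, 29.0]
tcp_rot: [-2.92, 1.5, -2.729]
ft_force: [-0.1, -0.0, -0.4]
opening: 0.697
```

step_arm(steps=[[0,0,0,0],[0,0,0,0],[0,0,0,0],[0,0,0,0],[0,0,0,0]], jaw=0.8)

```text
t: 36.02
eef_pos: [560.4, 301.8, 28.8]
tcp_rot: [-2.919, 1.5, -2.728]
ft_force: [-0.6, -0.7, 4.0]
opening: 0.413
```

step_arm(steps=[[-0.5,0,0,0],[-0.5,0,0,0],[-0.8,0,0,0],[-0.6,0,0,0],[0,0,0,0]])

```text
t: 36.65
eef_pos: [568.8, 305.6, 150.0]
tcp_rot: [-2.919, 1.503, -2.729]
ft_force: [-0.6, -0.7, -1.1]
opening: 0.414
```

```bash
python3 - <<'E'
from h import *
p=c2w((-33,76,0)); print(p)
gp(p[0],p[1],168)
E
```

```text
[522.28567263  88.82501757   0.        ]
t 36.65 pos [568.8 305.6 150. ] yaw 100.9 tilt [-0.062 -0.027 -0.998] units [ 0.2  -4.08 -1.75] turn -0.02 op 39.3 F [-0.6 -0.7 -1.1]
```

step_arm(steps=[[-0.1,-0.5,-0.2,0],[0,-0.8,-0.4,0],[0,-0.8,-0.4,0],[0,-0.8,-0.4,0],[0,-0.6,-0.35,0],[0,-0.4,0,0],[0,-0.18,0,0],[0,0,0,0],[0,0,0,0]])

```text
t: 37.78
eef_pos: [521.5, 89.3, 162.2]
tcp_rot: [-2.923, 1.499, -2.732]
ft_force: [0.7, 0.4, -1.5]
opening: 0.417
```

```bash
python3 - <<'E'
from h import *
p=c2w((-33,76,0)); gp(p[0],p[1],79)
c=cam2("wrist"); im=read_camera("wrist")[...,::-1]; cv2.imwrite("pics/w15.png",im)
E
```

```text
t 37.77 pos [521.5  89.3 162.2] yaw 101.0 tilt [-0.066 -0.028 -0.997] units [2.04 0.01 0.13] turn -0.02 op 39.7 F [ 0.7  0.4 -1.5]
```

View pics/w15.png

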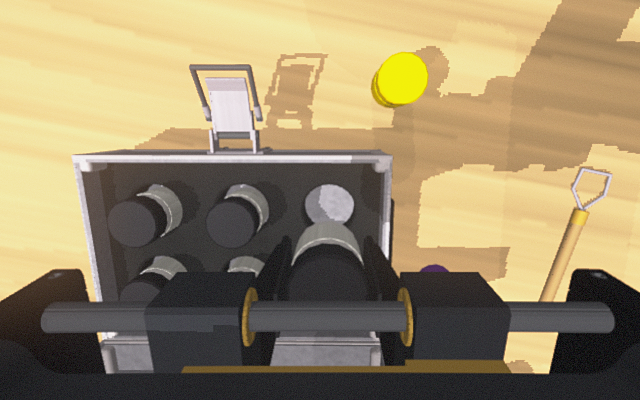

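step_arm(steps=[[0.4,0.01,0.1,0],[0.5,0,0,0],[0.5,0,0,0],[0.3,0,0,0],[0.2,0,0,0],[0,0,0,0],[0,0,0,0]])

```text
t: 38.7
eef_pos: [519.2, 87.7, 67.3]
tcp_rot: [-2.932, 1.498, -2.741]
ft_force: [-5.5, 2.0, -4.3]
opening: 0.417
```

step_arm(steps=[[0.08,0,0,0],[0.05,0,0,0],[0,0,0,0],[0,0,0,0]])

```text
t: 39.2
eef_pos: [519.1, 87.4, 61.0]
tcp_rot: [-2.926, 1.499, -2.736]
ft_force: [-5.0, 0.8, -1.5]
opening: 0.415
```

step_arm(steps=[[0.02,0,-0.05,0],[0,0,0,0]])

```text
t: 39.45
eef_pos: [517.7, 86.6, 60.4]
tcp_rot: [-2.908, 1.501, -2.718]
ft_force: [-0.1, 0.6, -1.4]
opening: 0.416
```

step_arm(steps=[[0,0,0,0],[0,0,0,0],[-0.3,0,0,0],[-0.6,0,0,0],[-0.8,0,-0.2,0],[-0.6,0,-0.6,0],[0,0,-0.6,0],[0,0,0,0]], jaw=0.42)

```text
t: 40.45
eef_pos: [454.9, 76.7, 181.2]
tcp_rot: [-2.912, 1.501, -2.722]
ft_force: [0.5, -0.1, 0.3]
opening: 0.582
```

```bash
python3 - <<'E'
from h import *
print(state()["eef_pos"])
for n in ["scene","side"]: cv2.imwrite(f"pics/{n}16.png",read_camera(n)[...,::-1])
show("x","s16.png",230,120,140,120,5,cv2.imread("pics/side16.png"))
cv2.imwrite("pics/w16.png",read_camera("wrist")[...,::-1])
E
```

```text
[454.91483455  76.67797138 181.16736494]
```

View pics/s16.png

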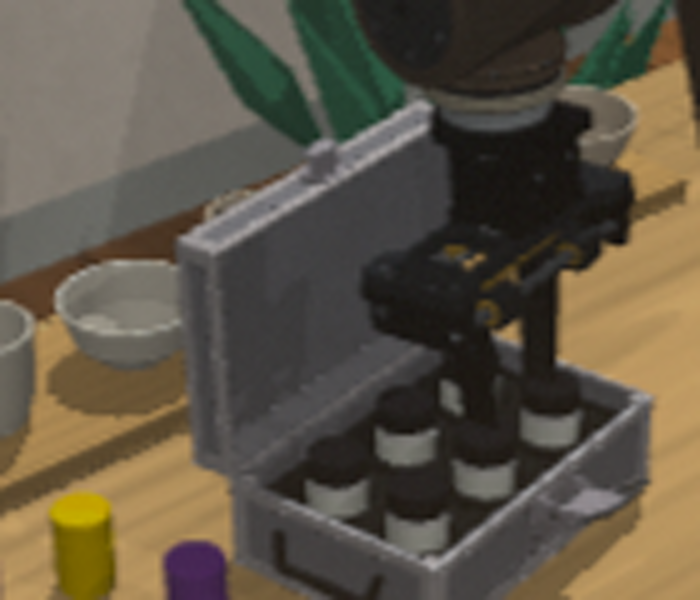

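View pics/w16.png

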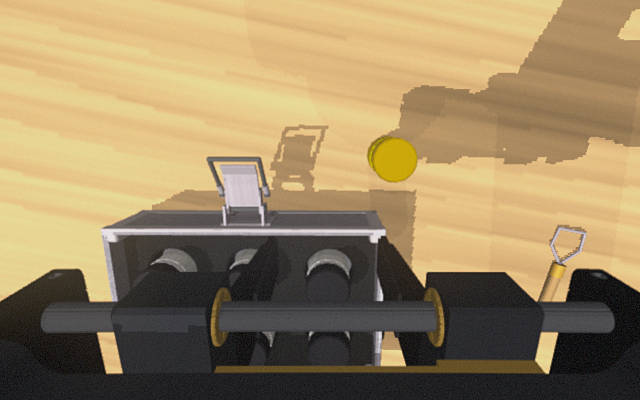

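View pics/scene16.png

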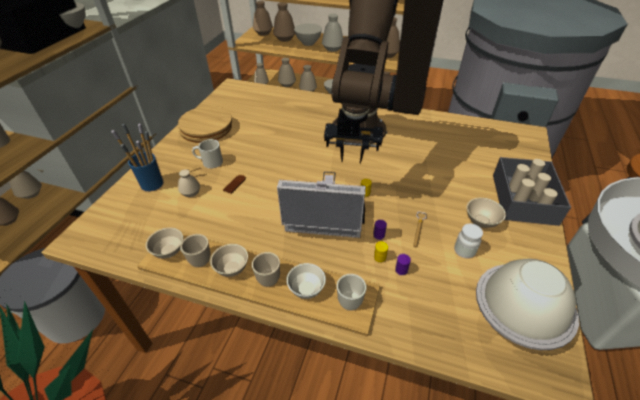

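```bash
cat >> h.py <<'E'
def path(pts):
    """case-frame TCP waypoints -> rows in tool units (relative), from present pose"""
    s,M=pose(); p=np.array(s["eef_pos"]); print("now case",w2c(p).round(1),"world",p.round(1),"F",s["ft_force"].round(1),"t",round(s["t"],2))
    for q in pts:
        w=c2w(q); print(q,(M.T@(w-p)/50).round(2)); p=w
E
python3 - <<'E'
from h import *
path([(-120,40,290),(155,40,290),(155,40,205)])
im=cv2.imread("pics/side16.png")
s=cam2("side")
# lid edge x at top
for uv in [(230+200/5,120+235/5),(230+425/5,120+105/5)]: print(onplane(s,*uv,1,125),onplane(s,*uv,1,-125))
E
```

```text
now case [-99.5  76.8 180.1] world [456.8  76.8 180.1] F [-0.4 -0.2  1.3] t 40.6
(-120, 40, 290) [-2.15 -0.77 -0.56]
(155, 40, 290) [-0.38  0.02  5.49]
(155, 40, 205) [1.7  0.03 0.12]
[ 97.17860208 125.         246.20972556] [ 326.19463413 -125.           62.04825815]
[-73.09983154 125.         382.90181442] [ 112.11457674 -125.          233.90237736]
```

step_arm(steps=[[-0.5,-0.2,-0.1,0],[-0.9,-0.2,-0.2,0],[-0.75,-0.2,-0.2,0],[-0.05,-0.17,0.3,0],[-0.05,0,0.8,0],[-0.05,0,0.9,0],[-0.05,0,0.9,0],[-0.05,0,0.9,0],[-0.05,0,0.8,0],[-0.08,0,0.5,0],[0,0,0.33,0],[0,0,0,0]], jaw=1.0)

```text
t: 42.1
eef_pos: [714.0, 89.1, 286.3]
tcp_rot: [-2.934, 1.497, -2.744]
ft_force: [-0.3, -0.0, 1.4]
opening: 0.006
```

```bash
python3 - <<'E'
from h import *
path([(155,40,205)])
cv2.imwrite("pics/w17.png",read_camera("wrist")[...,::-1])
cv2.imwrite("pics/s17.png",read_camera("scene")[...,::-1])
E
```

```text
now case [155.2  39.4 286.3] world [714.   89.1 286.3] F [-0.3 -0.   1.4] t 42.1
(155, 40, 205) [1.62 0.04 0.11]
```

View pics/s17.png

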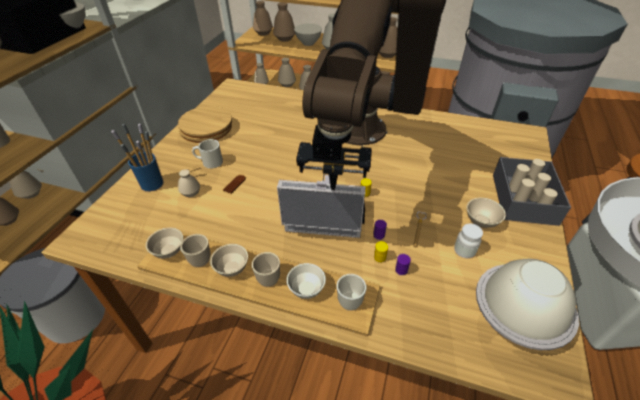

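View pics/w17.png

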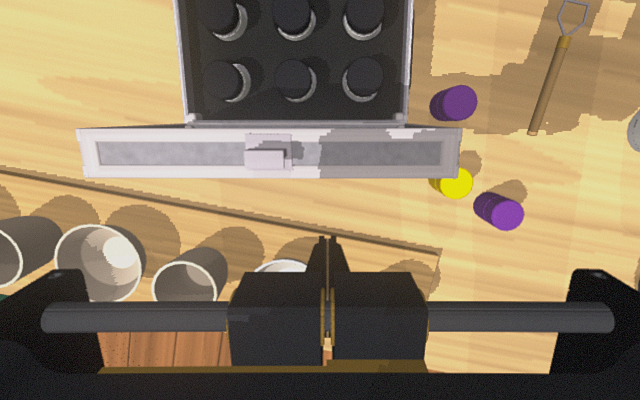

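```bash
python3 - <<'E'
from h import *
c=cam2("wrist"); print("outer",w2c(onz(c,325,178,236)),"inner",w2c(onz(c,325,130,239)), "tip",proj(c,state()["eef_pos"]))
th0=1.66; H=np.array([82,0,75.])
pts=[(155,40,205)]
for th in [1.62,1.45,1.25,1.05,.85,.65,.5,.35,.2,.1,.03,0,-0.02]:
    d=np.array([-np.cos(th),0,np.sin(th)]); n=np.array([np.sin(th),0,np.cos(th)])
    p=H+135*d+30*n+[10,40,0]; pts.append(tuple(p.round(0)))
path(pts)
E
```

```text
outer [118.29854939  36.99987649 236.        ] inner [ 86.11396013  37.24734322 239.        ] tip [327.7388247  255.60330502]
now case [154.1  39.4 287.8] world [712.9  89.  287.8] F [-0.4  0.   0. ] t 42.2
(155, 40, 205) [1.65 0.04 0.14]
(np.float64(129.0), np.float64(40.0), np.float64(208.0)) [-0.02 -0.   -0.52]
(np.float64(106.0), np.float64(40.0), np.float64(213.0)) [-0.07 -0.   -0.47]
(np.float64(78.0), np.float64(40.0), np.float64(213.0)) [ 0.04 -0.   -0.56]
(np.float64(51.0), np.float64(40.0), np.float64(207.0)) [ 0.16  0.   -0.53]
(np.float64(25.0), np.float64(40.0), np.float64(196.0)) [ 0.26  0.   -0.5 ]
(np.float64(3.0), np.float64(40.0), np.float64(181.0)) [ 0.33  0.   -0.42]
(np.float64(-12.0), np.float64(40.0), np.float64(166.0)) [ 0.32  0.   -0.28]
(np.float64(-25.0), np.float64(40.0), np.float64(149.0)) [ 0.36  0.   -0.24]
(np.float64(-34.0), np.float64(40.0), np.float64(131.0)) [ 0.37  0.01 -0.15]
(np.float64(-39.0), np.float64(40.0), np.float64(118.0)) [ 0.27  0.   -0.08]
(np.float64(-42.0), np.float64(40.0), np.float64(109.0)) [ 0.18  0.   -0.05]
(np.float64(-43.0), np.float64(40.0), np.float64(105.0)) [ 0.08  0.   -0.01]
(np.float64(-44.0), np.float64(40.0), np.float64(102.0)) [ 0.06  0.   -0.02]
```

step_arm(steps=[[0.5,0,0.1,0],[0.6,0,0,0],[0.5,0,0,0],[0,0,-0.2,0],[0,0,-0.3,0],[-0.03,0,-0.25,0],[-0.03,0,-0.25,0],[0.02,0,-0.3,0],[0.02,0,-0.3,0],[0.08,0,-0.25,0],[0.08,0,-0.25,0],[0,0,0,0]])

```text
t: 43.7
eef_pos: [608.3, 67.5, 209.8]
tcp_rot: [-2.923, 1.499, -2.732]
ft_force: [0.1, 0.2, 0.7]
opening: 0.003
```

```bash
python3 - <<'E'
from h import *
path([])
cv2.imwrite("pics/s18.png",read_camera("side")[...,::-1])
show("","s18a.png",210,60,200,180,4,cv2.imread("pics/s18.png"))
E
```

```text
now case [ 47.3  38.5 209.8] world [608.3  67.5 209.8] F [0.1 0.2 0.7] t 43.7
```

View pics/s18a.png

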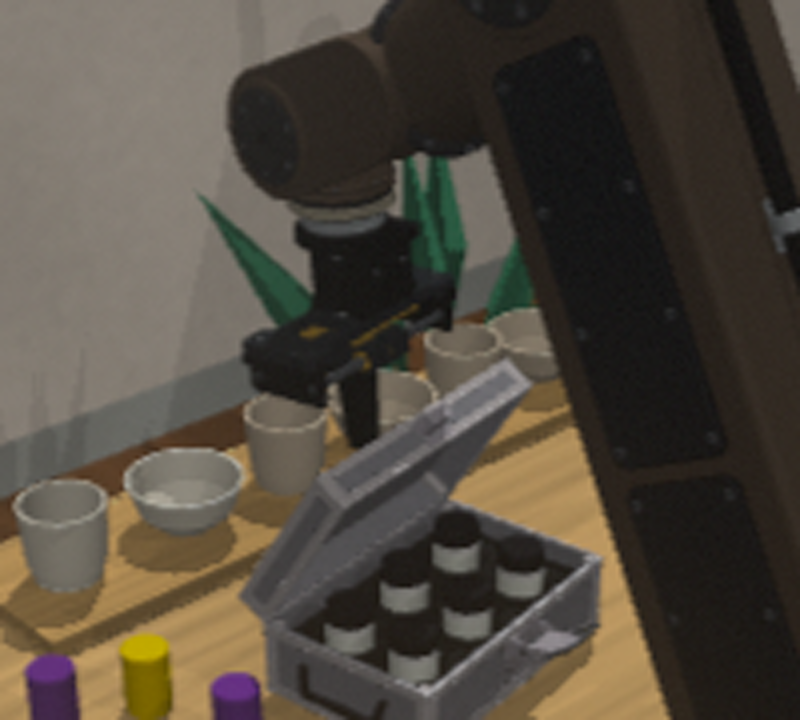

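step_arm(steps=[[0.13,0,-0.22,0],[0.13,0,-0.22,0],[0.17,0,-0.21,0],[0.17,0,-0.21,0],[0.16,0,-0.14,0],[0.16,0,-0.14,0],[0.18,0,-0.12,0],[0.18,0,-0.12,0],[0.18,0,-0.08,0],[0.19,0,-0.07,0],[0.14,0,-0.04,0],[0.1,0,-0.04,0],[0,0,0,0]])

```text
t: 45.38
eef_pos: [524.3, 49.7, 120.4]
tcp_rot: [-2.921, 1.499, -2.731]
ft_force: [-0.0, 0.5, 0.2]
opening: 0.005
```

```bash
python3 - <<'E'
from h import *
path([(-43,40,105)])
cv2.imwrite("pics/s19.png",read_camera("side")[...,::-1])
show("","s19a.png",210,60,200,180,4,cv2.imread("pics/s19.png"))
E
```

```text
now case [-38.6  37.3 120.4] world [524.3  49.7 120.4] F [-0.   0.5  0.2] t 45.38
(-43, 40, 105) [ 0.31  0.06 -0.07]
```

View pics/s19a.png

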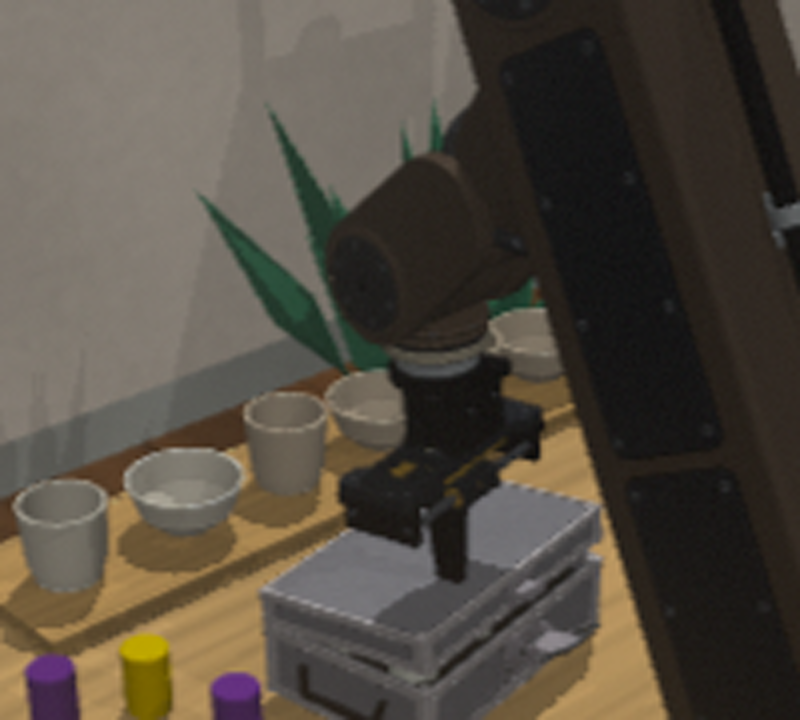

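step_arm(steps=[[0.1,0,-0.03,0],[0.1,0,-0.02,0],[0.07,0,0,0],[0.04,0,0,0],[0,0,0,0]])

```text
t: 46.05
eef_pos: [520.5, 48.9, 105.8]
tcp_rot: [-2.923, 1.499, -2.733]
ft_force: [-3.6, 0.0, 7.8]
opening: 0.005
```

step_arm(steps=[[0.03,0,0,0],[0,0,0,0]])

```text
t: 46.3
eef_pos: [520.5, 48.9, 105.5]
tcp_rot: [-2.916, 1.5, -2.726]
ft_force: [-7.8, -0.9, 23.0]
opening: 0.006
```

step_arm(steps=[[-0.3,0,0,0],[-0.5,-0.3,0,0],[-0.5,-0.4,0,0],[0,0,0,0],[0,0,0,0]])

```text
t: 46.92
eef_pos: [531.2, 16.7, 168.8]
tcp_rot: [-2.927, 1.499, -2.737]
ft_force: [-1.2, 0.6, 0.5]
opening: 0.006
```

```bash
python3 - <<'E'
from h import *
path([])
im=read_camera("wrist")[...,::-1]; c=cam2("wrist")
cv2.imwrite("pics/w20.png",im)
for n,q in dict(keeper=(-95.5,0,93),pivot=(-98,0,62),rimL=(-82,-125,105),rimR=(-82,125,105)).items(): print(n,proj(c,c2w(q)).round(1))
cv2.imwrite("pics/s20.png",read_camera("side")[...,::-1])
show("","s20a.png",290,150,100,100,6,cv2.imread("pics/s20.png"))
E
```

```text
now case [-38.2   3.5 168.8] world [531.2  16.7 168.8] F [-1.2  0.6  0.5] t 46.92
keeper [323.9 144.3]
pivot [324.8 139.3]
rimL [149.4 164.7]
rimR [500.7 163.8]
```

View pics/w20.png

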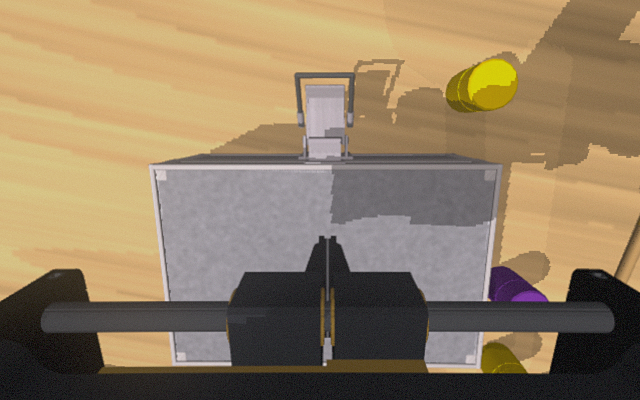

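View pics/s20a.png

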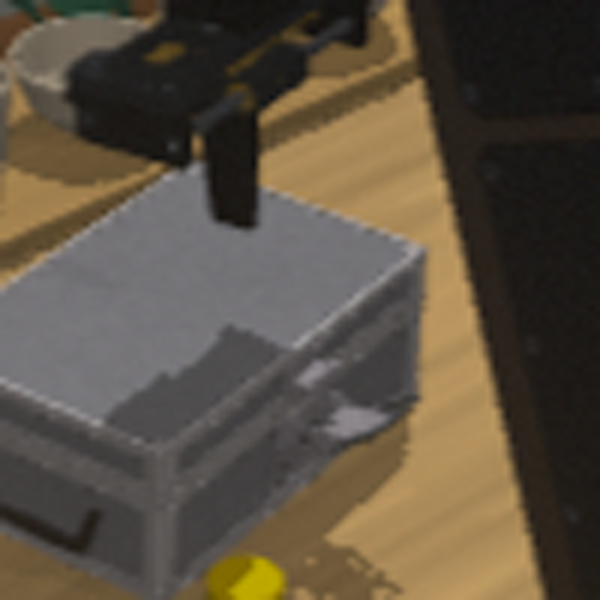

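```bash
cat >> h.py <<'E'
def latch(a,loop):
    f=lambda t:np.array([-np.sin(t),0,-np.cos(t)])
    P=np.array([-98,0,62.]); tip=P+44*f(a+.253); h=P+14*f(a-.18); lean=loop-a
    bar=h+42.3*np.array([-np.sin(lean),0,np.cos(lean)]); return tip,h,bar,lean
E
python3 - <<'E'
from h import *
c=cam2("wrist"); s=cam2("side")
for a in np.arange(1.0,2.31,.1):
    t,h,b,l=latch(a,2.6); print(a.round(2),"tip",proj(c,c2w(t)).round(0),"bar",proj(c,c2w(b)).round(0),b.round(0),"lean",round(l,2),"side tip",((proj(s,c2w(t))-[290,150])*6).round(),"bar",((proj(s,c2w(b))-[290,150])*6).round())
E
```

```text
1.0 tip [325.  88.] bar [325.  74.] [-151.    0.   51.] lean 1.6 side tip [388. 467.] bar [405. 469.]
1.1 tip [325.  86.] bar [324.  72.] [-151.    0.   57.] lean 1.5 side tip [390. 461.] bar [407. 462.]
1.2 tip [325.  84.] bar [324.  70.] [-152.    0.   62.] lean 1.4 side tip [391. 455.] bar [408. 454.]
1.3 tip [324.  83.] bar [324.  70.] [-151.    0.   67.] lean 1.3 side tip [392. 449.] bar [408. 445.]
1.4 tip [324.  83.] bar [324.  70.] [-151.    0.   73.] lean 1.2 side tip [393. 442.] bar [407. 437.]
1.5 tip [324.  83.] bar [324.  70.] [-149.    0.   78.] lean 1.1 side tip [392. 435.] bar [405. 428.]
1.6 tip [324.  84.] bar [324.  72.] [-147.    0.   83.] lean 1.0 side tip [391. 427.] bar [403. 419.]
1.7 tip [324.  85.] bar [324.  74.] [-145.    0.   88.] lean 0.9 side tip [389. 420.] bar [400. 410.]
1.8 tip [324.  87.] bar [323.  77.] [-142.    0.   92.] lean 0.8 side tip [386. 413.] bar [396. 401.]
1.9 tip [324.  90.] bar [323.  81.] [-139.    0.   96.] lean 0.7 side tip [383. 405.] bar [391. 392.]
2.0 tip [324.  93.] bar [323.  86.] [-135.    0.  100.] lean 0.6 side tip [379. 398.] bar [385. 383.]
2.1 tip [323.  97.] bar [323.  92.] [-131.    0.  104.] lean 0.5 side tip [375. 391.] bar [379. 375.]
2.2 tip [323. 101.] bar [323.  98.] [-127.    0.  107.] lean 0.4 side tip [370. 384.] bar [373. 368.]
2.3 tip [323. 106.] bar [323. 105.] [-122.    0.  110.] lean 0.3 side tip [364. 378.] bar [365. 360.]
```

```bash
python3 - <<'E'
from h import *
path([(-100,0,180),(-164,0,150),(-164,0,86)])
E
```

```text
now case [-38.2   3.7 168.5] world [531.1  16.9 168.5] F [-0.1  0.7  0.5] t 47.02
(-100, 0, 180) [-0.14 -0.08 -1.25]
(-164, 0, 150) [ 0.69  0.01 -1.23]
(-164, 0, 86) [1.28 0.02 0.09]
```

step_arm(steps=[[-0.07,-0.04,-0.4,0],[-0.07,-0.04,-0.8,0],[0.2,0,-0.6,0],[0.3,0,-0.4,0],[0.19,0,-0.28,0],[0,0,0,0],[0,0,0,0]])

```text
t: 47.9
eef_pos: [409.8, -11.5, 150.7]
tcp_rot: [-2.918, 1.5, -2.727]
ft_force: [-0.0, 0.6, -0.3]
opening: 0.002
```

```bash
python3 - <<'E'
from h import *
path([(-164,0,86)])
im=read_camera("wrist")[...,::-1]; c=cam2("wrist")
cv2.imwrite("pics/w21.png",im)
for a in(1.65,1.7,1.75,1.8):
    t,h,b,l=latch(a,2.6); print(a,proj(c,c2w(t)).round(),proj(c,c2w(b)).round())
E
```

```text
now case [-162.7   -0.8  150.7] world [409.8 -11.5 150.7] F [-0.   0.6 -0.3] t 47.9
(-164, 0, 86) [1.29 0.04 0.06]
1.65 [330. 247.] [330. 243.]
1.7 [330. 249.] [330. 246.]
1.75 [330. 251.] [330. 248.]
1.8 [330. 253.] [330. 251.]
```

View pics/w21.png

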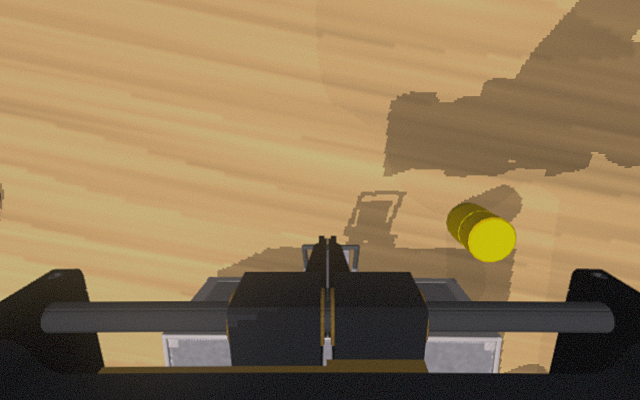

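```bash
python3 - <<'E'
from h import *
path([(-164,0,84),(-157,0,83),(-148,0,90),(-136.5,0,95),(-124,0,97.5),(-114,0,98)])
E
```

```text
now case [-162.6   -0.8  150.8] world [409.9 -11.5 150.8] F [0.7 0.4 0. ] t 47.95
(-164, 0, 84) [1.33 0.04 0.06]
(-157, 0, 83) [0.01 0.   0.14]
(-148, 0, 90) [-0.15 -0.    0.17]
(-136.5, 0, 95) [-0.12 -0.    0.22]
(-124, 0, 97.5) [-0.07 -0.    0.25]
(-114, 0, 98) [-0.02  0.    0.2 ]
```

step_arm(steps=[[0.4,0.02,0.02,0],[0.5,0.02,0.02,0],[0.43,0,0.02,0],[0,0,0,0],[0,0,0,0]])

```text
t: 48.58
eef_pos: [407.9, -11.0, 84.6]
tcp_rot: [-2.915, 1.5, -2.724]
ft_force: [-0.2, 0.1, -0.1]
opening: 0.004
```

```bash
python3 - <<'E'
from h import *
path([(-157,0,83),(-148,0,90),(-136.5,0,95),(-124,0,97.5),(-114,0,98)])
cv2.imwrite("pics/s22.png",read_camera("side")[...,::-1]); show("","s22a.png",290,150,100,100,6,cv2.imread("pics/s22.png"))
E
```

```text
now case [-164.5    0.    84.6] world [407.9 -11.   84.6] F [-0.2  0.1 -0.1] t 48.58
(-157, 0, 83) [0.02 0.   0.15]
(-148, 0, 90) [-0.15 -0.    0.17]
(-136.5, 0, 95) [-0.12 -0.    0.22]
(-124, 0, 97.5) [-0.07 -0.    0.25]
(-114, 0, 98) [-0.02  0.    0.2 ]
```

View pics/s22a.png

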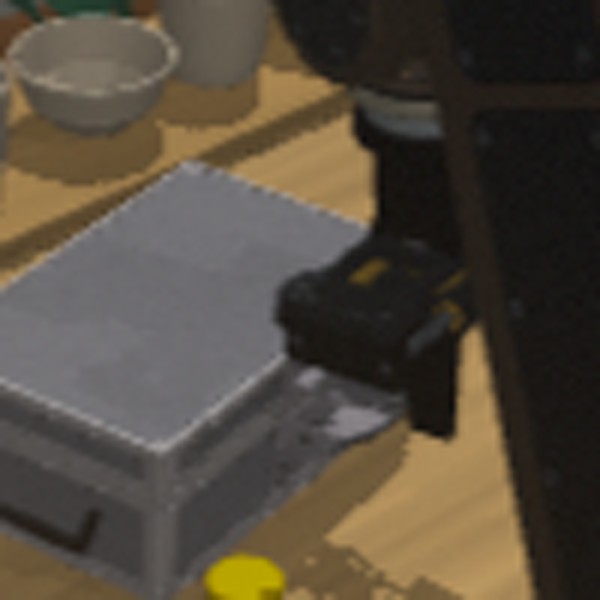

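step_arm(steps=[[0.02,0,0.15,0],[-0.08,0,0.09,0],[-0.08,0,0.09,0],[-0.06,0,0.11,0],[-0.06,0,0.11,0],[-0.04,0,0.13,0],[-0.03,0,0.12,0],[0,0,0,0]])

```text
t: 49.62
eef_pos: [448.0, -3.0, 97.7]
tcp_rot: [-2.919, 1.5, -2.728]
ft_force: [-0.1, -0.2, -0.5]
opening: 0.006
```

```bash
python3 - <<'E'
from h import *
path([(-114,0,98)])
cv2.imwrite("pics/s23.png",read_camera("side")[...,::-1]); show("","s23a.png",310,170,70,70,8,cv2.imread("pics/s23.png"))
cv2.imwrite("pics/w23.png",read_camera("wrist")[...,::-1]);show("","w23a.png",220,180,220,120,3.5,cv2.imread("pics/w23.png"))
E
```

```text
now case [-123.6    0.2   97.7] world [448.   -3.   97.7] F [-0.1 -0.2 -0.5] t 49.62
(-114, 0, 98) [-0.02 -0.    0.19]
```

View pics/s23a.png

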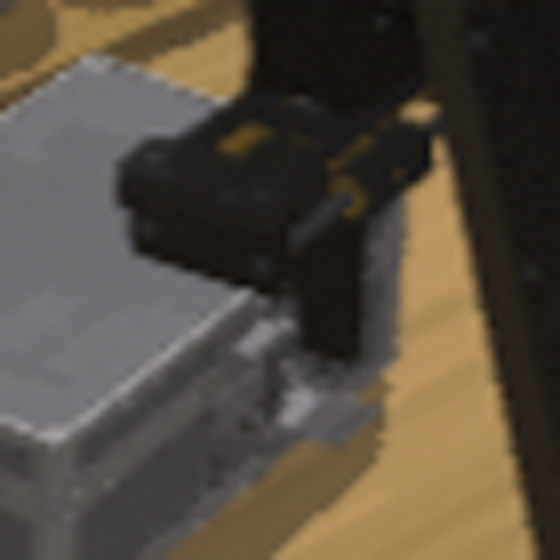

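View pics/w23a.png

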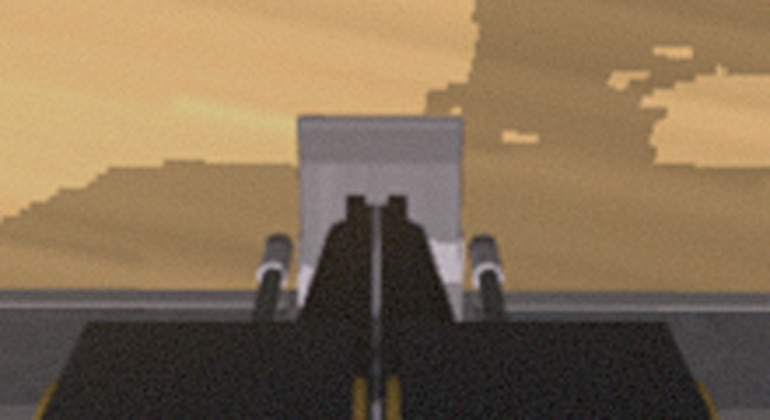

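step_arm(steps=[[0,0,0.1,0],[-0.02,0,0.1,0],[0,0,0.03,0],[0,0,0,0],[0,0,0,0]])

```text
t: 50.35
eef_pos: [458.8, -0.9, 97.9]
tcp_rot: [-2.921, 1.499, -2.731]
ft_force: [0.2, 0.0, 0.2]
opening: 0.005
```

```bash
python3 - <<'E'
from h import *
path([(-150,0,120)])
cv2.imwrite("pics/w24.png",read_camera("wrist")[...,::-1]);show("","w24a.png",220,180,220,120,3.5,cv2.imread("pics/w24.png"))
E
```

```text
now case [-112.6    0.2   97.9] world [458.8  -0.9  97.9] F [0.2 0.  0.2] t 50.35
(-150, 0, 120) [-0.39 -0.01 -0.78]
```

View pics/w24a.png

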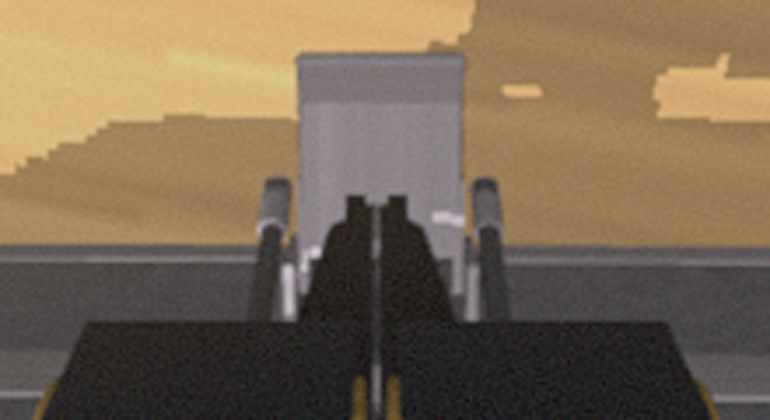

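step_arm(steps=[[-0.3,0,-0.1,0],[-0.6,0,0,0],[-0.6,0,0.3,0],[0,0,0.7,0],[0,0,0.6,0],[0,0,0,0],[0,0,0,0]])

```text
t: 51.28
eef_pos: [536.4, 15.3, 167.9]
tcp_rot: [-2.923, 1.499, -2.733]
ft_force: [0.2, 0.2, 1.3]
opening: 0.002
```

```bash
python3 - <<'E'
from h import *
path([])
c=cam2("wrist")
cv2.imwrite("pics/w25.png",read_camera("wrist")[...,::-1]);show("","w25a.png",220,50,220,150,3.5,cv2.imread("pics/w25.png"))
f=lambda q:((proj(c,c2w(q))-[220,50])*3.5).round()
print("keeper",f((-95.5,0,93)),"bar at lid",f((-84,-22,93.3)),f((-84,22,93.3)),"lip",f((-100.5,-12,97)),f((-100.5,12,97)),"tip",[f(latch(a,1)[0]) for a in(1.3,1.5,1.7,1.8)])
cv2.imwrite("pics/s25.png",read_camera("side")[...,::-1]); show("","s25a.png",310,170,70,70,8,cv2.imread("pics/s25.png"))
E
```

```text
now case [-33.3   1.2 167.9] world [536.4  15.3 167.9] F [0.2 0.2 1.3] t 51.27
keeper [375. 306.] bar at lid [272. 362.] [479. 361.] lip [316. 282.] [433. 282.] tip [array([376.,  93.]), array([376.,  90.]), array([375.,  97.]), array([375., 104.])]
```

View pics/w25a.png

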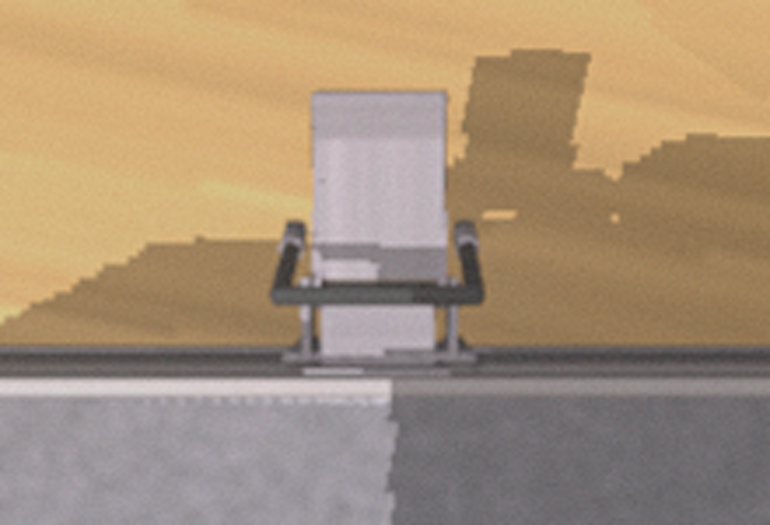

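View pics/s25a.png

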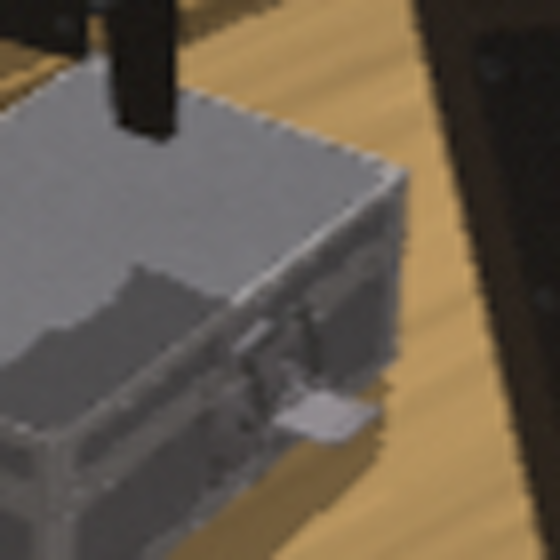

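```bash
python3 - <<'E'
from h import *
c=cam2("wrist")
for z in (95,97,99,101,103): print(z,w2c(onz(c,220+378/3.5,50+295/3.5,z)).round(1), "width",np.linalg.norm(onz(c,220+271/3.5,50+295/3.5,z)-onz(c,220+485/3.5,50+295/3.5,z)).round(1))
f=lambda q:((proj(c,c2w(q))-[220,50])*3.5).round()
for a in (1.4,1.45,1.5,1.55,1.6,1.65,1.7,1.8):
    t,h,b,l=latch(a,a); print(a,f(t),f(h),h.round(1))
E
```

```text
95 [-97.8   0.6  95. ] width 44.5
97 [-97.8   0.6  97. ] width 44.1
99 [-97.9   0.6  99. ] width 43.8
101 [-97.9   0.6 101. ] width 43.4
103 [-98.    0.7 103. ] width 43.0
1.4 [376.  90.] [378. 233.] [-111.1    0.    57.2]
1.45 [376.  90.] [377. 232.] [-111.4    0.    57.9]
1.5 [376.  90.] [377. 231.] [-111.6    0.    58.5]
1.55 [376.  91.] [377. 230.] [-111.7    0.    59.2]
1.6 [376.  92.] [377. 230.] [-111.8    0.    59.9]
1.65 [376.  94.] [377. 229.] [-111.9    0.    60.6]
1.7 [376.  97.] [377. 229.] [-112.     0.    61.3]
1.8 [375. 103.] [377. 229.] [-112.     0.    62.7]
```

```bash
python3 - <<'E'
from h import *
path([(-60,0,170),(-124,0,140),(-124,0,100.5),(-105,0,100)])
E
```

```text
now case [-33.2   1.1 168. ] world [536.5  15.3 168. ] F [-0.4 -0.1 -1. ] t 51.38
(-60, 0, 170) [-0.   -0.02 -0.54]
(-124, 0, 140) [ 0.69  0.01 -1.24]
(-124, 0, 100.5) [0.79 0.01 0.06]
(-105, 0, 100) [-0.02  0.    0.38]
```

step_arm(steps=[[0,-0.02,-0.5,0],[0.2,0,-0.6,0],[0.25,0,-0.4,0],[0.24,0,-0.28,0],[0.4,0,0.03,0],[0.39,0,0.03,0],[0,0,0,0],[0,0,0,0]])

```text
t: 52.38
eef_pos: [448.4, -4.0, 100.4]
tcp_rot: [-2.916, 1.5, -2.726]
ft_force: [-0.6, 0.2, -0.9]
opening: 0.006
```

```bash
python3 - <<'E'
from h import *
path([(-124,0,100.5),(-105,0,100)])
E
```

```text
now case [-123.4   -0.8  100.4] world [448.4  -4.  100.4] F [-0.6  0.2 -0.9] t 52.38
(-124, 0, 100.5) [-0.    0.02 -0.01]
(-105, 0, 100) [-0.02  0.    0.38]
```

step_arm(steps=[[0,0,0.2,0],[0,0,0.1,0],[0,0,0.06,0],[0,0,0,0],[0,0,0,0]])

```text
t: 53.0
eef_pos: [465.9, -0.5, 98.4]
tcp_rot: [-2.921, 1.499, -2.731]
ft_force: [0.6, -0.3, 0.6]
opening: 0.005
```

step_arm(steps=[[-0.3,0,-0.1,0],[-0.6,0,0,0],[-0.6,0,0.3,0],[0,0,0.6,0],[0,0,0.6,0],[0,0,0,0],[0,0,0,0]])

```text
t: 53.88
eef_pos: [538.6, 14.8, 168.8]
tcp_rot: [-2.922, 1.499, -2.732]
ft_force: [-0.7, -0.1, 0.3]
opening: 0.001
```

```bash
python3 - <<'E'
from h import *
path([])
c=cam2("wrist")
cv2.imwrite("pics/w26.png",read_camera("wrist")[...,::-1]);show("","w26a.png",220,50,220,150,3.5,cv2.imread("pics/w26.png"))
f=lambda q:((proj(c,c2w(q))-[220,50])*3.5).round()
print("keeper",f((-95.5,0,93)),"bar at lid",f((-84,-22,93.3)),f((-84,22,93.3)),"lip",f((-100.5,-12,97)),f((-97.5,12,97)),"tip",[f(latch(a,1)[0]) for a in(1.3,1.5,1.7,1.8)])
E
```

```text
now case [-31.2   0.2 168.8] world [538.6  14.8 168.8] F [-0.7 -0.1  0.3] t 53.88
keeper [380. 296.] bar at lid [277. 352.] [484. 351.] lip [322. 272.] [438. 286.] tip [array([381.,  83.]), array([381.,  81.]), array([380.,  87.]), array([380.,  94.])]
```

View pics/w26a.png

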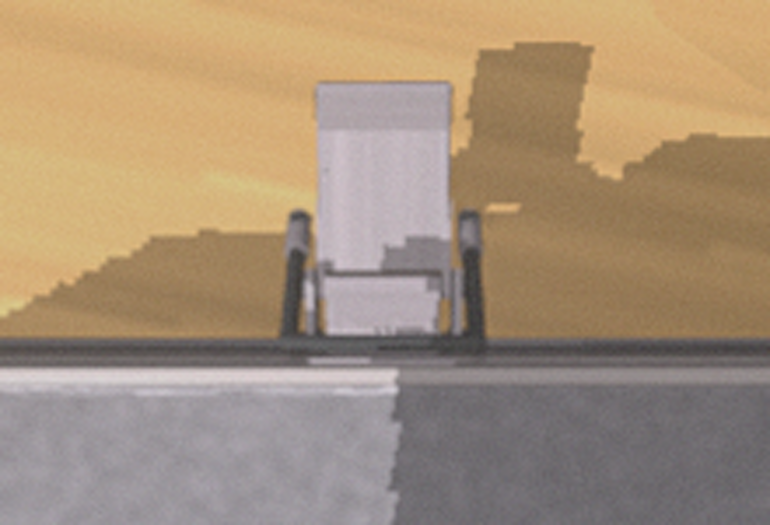

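```bash
python3 - <<'E'
from h import *
f=lambda t:np.array([-np.sin(t),0,-np.cos(t)])
pts=[(-70,0,170),(-142,0,130),(-142,0,82)]
for a,r in [(1.55,33),(1.35,32),(1.15,31),(.95,30),(.75,29),(.6,28.5),(.45,28),(.3,28),(.2,28),(.1,28)]:
    q=np.array([-98,0,62])+r*f(a+.215); pts.append(tuple((float(round(q[0]-10,1)),0,float(round(q[2],1)))))
path(pts)
E
```

```text
now case [-3.130e+01  1.000e-01  1.688e+02] world [538.6  14.7 168.8] F [ 0.5 -0.  -0.3] t 53.92
(-70, 0, 170) [ 0.03 -0.01 -0.77]
(-142, 0, 130) [ 0.9   0.01 -1.38]
(-142, 0, 82) [0.96 0.01 0.07]
(-140.4, 0, 68.4) [0.27 0.   0.05]
(-140.0, 0, 61.8) [0.13 0.   0.02]
(-138.3, 0, 55.7) [0.12 0.   0.04]
(-135.6, 0, 50.2) [0.11 0.   0.06]
(-131.8, 0, 45.5) [0.09 0.   0.08]
(-128.7, 0, 42.5) [0.06 0.   0.07]
(-125.3, 0, 40.0) [0.05 0.   0.07]
(-121.8, 0, 37.6) [0.04 0.   0.07]
(-119.3, 0, 36.4) [0.02 0.   0.05]
(-116.7, 0, 35.4) [0.02 0.   0.05]
```

step_arm(steps=[[0.03,0,-0.5,0],[0.1,0,-0.6,0],[0.3,0,-0.6,0],[0.3,0,-0.35,0],[0.3,0,-0.1,0],[0.5,0,0.04,0],[0.36,0,0.03,0],[0,0,0,0],[0,0,0,0]])

```text
t: 55.05
eef_pos: [431.4, -7.5, 82.1]
tcp_rot: [-2.915, 1.5, -2.725]
ft_force: [0.2, 0.4, -0.6]
opening: 0.004
```

```bash
python3 - <<'E'
from h import *
path([(-142,0,82)])
cv2.imwrite("pics/w27.png",read_camera("wrist")[...,::-1]);show("","w27a.png",220,180,220,120,3.5,cv2.imread("pics/w27.png"))
E
```

```text
now case [-140.7   -1.1   82.1] world [431.4  -7.5  82.1] F [ 0.2  0.4 -0.6] t 55.05
(-142, 0, 82) [ 0.    0.02 -0.03]
```

View pics/w27a.png

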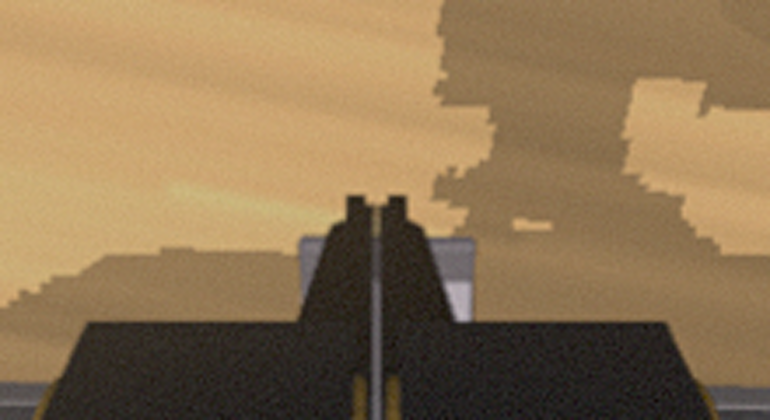

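step_arm(steps=[[0.15,0.02,0,0],[0.12,0,0.02,0],[0.13,0,0.02,0],[0.12,0,0.04,0],[0.11,0,0.06,0],[0,0,0,0]])

```text
t: 55.85
eef_pos: [435.7, -6.0, 48.8]
tcp_rot: [-2.932, 1.498, -2.742]
ft_force: [-3.1, -0.2, 1.3]
opening: 0.008
```

```bash
python3 - <<'E'
from h import *
path([(-135.6, 0, 50.2)])
cv2.imwrite("pics/w28.png",read_camera("wrist")[...,::-1]);show("","w28a.png",220,180,220,120,3.5,cv2.imread("pics/w28.png"))
cv2.imwrite("pics/s28.png",read_camera("side")[...,::-1]); show("","s28a.png",310,170,70,70,8,cv2.imread("pics/s28.png"))
E
```

```text
now case [-136.3   -0.3   48.8] world [435.7  -6.   48.8] F [-3.1 -0.2  1.3] t 55.85
(-135.6, 0, 50.2) [-0.03  0.01  0.01]
```

View pics/s28a.png

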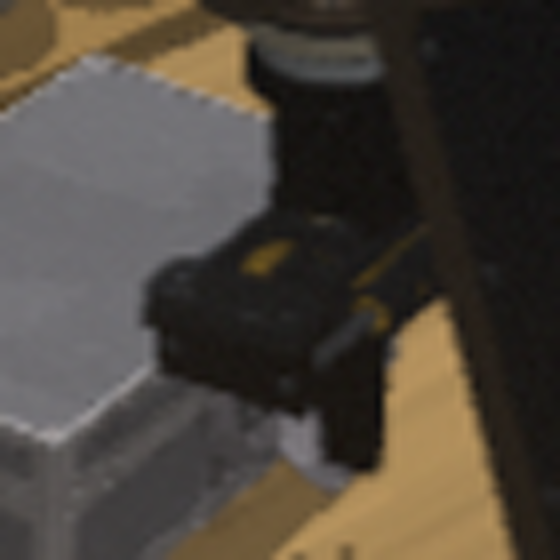

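View pics/w28a.png

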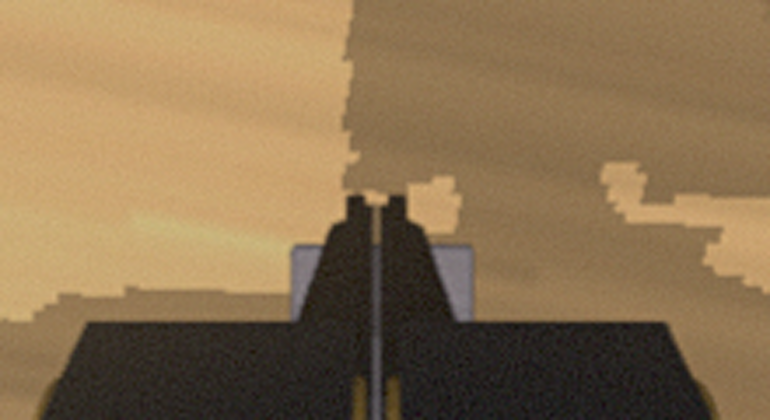

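step_arm(steps=[[0.07,0,0.08,0],[0.06,0,0.07,0],[0.05,0,0.07,0],[0.04,0,0.07,0],[0,0,0,0]])

```text
t: 56.58
eef_pos: [450.1, -3.6, 37.4]
tcp_rot: [-2.916, 1.5, -2.725]
ft_force: [-0.1, -0.4, -0.5]
opening: 0.002
```

```bash
python3 - <<'E'
from h import *
path([(-119.3, 0, 36.4)])
E
```

```text
now case [-121.7   -0.8   37.4] world [450.1  -3.6  37.4] F [-0.1 -0.4 -0.5] t 56.58
(-119.3, 0, 36.4) [0.02 0.02 0.05]
```

step_arm(steps=[[0,0,0.06,0],[0,0,0.06,0],[0,0,0,0]])

```text
t: 56.95
eef_pos: [455.7, -2.5, 37.1]
tcp_rot: [-2.918, 1.5, -2.728]
ft_force: [0.1, 0.7, -1.4]
opening: 0.006
```

step_arm(steps=[[0,0,0.05,0],[0,0,0,0]])

```text
t: 57.2
eef_pos: [456.3, -2.2, 36.9]
tcp_rot: [-2.939, 1.496, -2.748]
ft_force: [-8.4, -4.7, 5.5]
opening: 0.007
```

step_arm(steps=[[0,0,-0.3,0],[-0.4,0,-0.3,0],[-0.8,0,0,0],[-0.9,0,0.2,0],[-0.6,0,0.6,0],[0,0,0.8,0],[0,0,0.8,0],[0,0,0,0],[0,0,0,0]])

```text
t: 58.32
eef_pos: [553.7, 18.6, 164.9]
tcp_rot: [-2.928, 1.498, -2.737]
ft_force: [-1.1, 0.8, 0.6]
opening: 0.004
```

```bash
python3 - <<'E'
from h import *
path([])
c=cam2("wrist")
cv2.imwrite("pics/w29.png",read_camera("wrist")[...,::-1]);show("","w29a.png",220,50,220,150,3.5,cv2.imread("pics/w29.png"))
f=lambda q:((proj(c,c2w(q))-[220,50])*3.5).round()
print("bar at keeper",f((-95.5,-22,93)),f((-95.5,22,93)),"lip",f((-100.5,-12,97)),f((-97.5,12,97)),"tip0",f((-109,0,19)))
cv2.imwrite("pics/s29.png",read_camera("side")[...,::-1]); show("","s29a.png",310,170,70,70,8,cv2.imread("pics/s29.png"))
cv2.imwrite("pics/sc29.png",read_camera("scene")[...,::-1])
E
```

```text
now case [-15.7   1.1 164.9] world [553.7  18.6 164.9] F [-1.1  0.8  0.6] t 58.33
bar at keeper [267. 220.] [483. 218.] lip [315. 193.] [435. 208.] tip0 [379. 177.]
```

View pics/w29a.png

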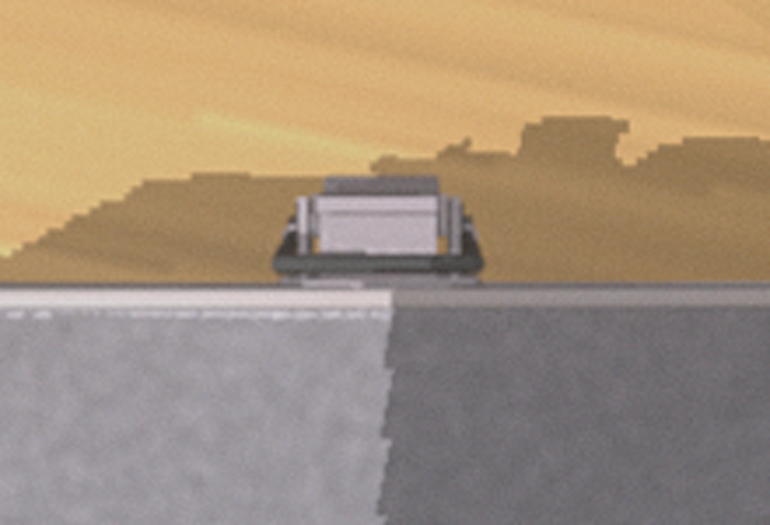

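View pics/s29a.png

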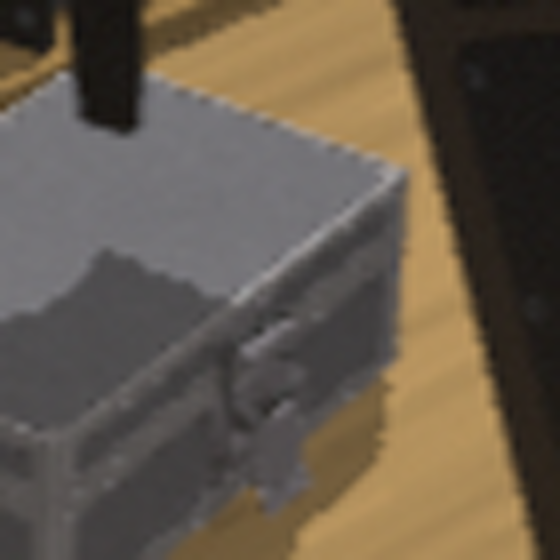

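View pics/sc29.png

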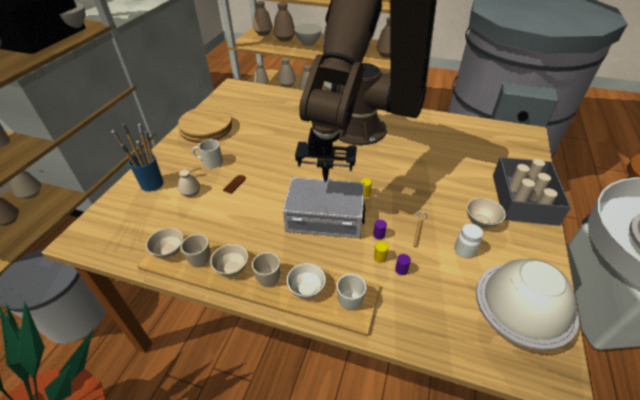

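```bash
python3 - <<'E'
from h import *
c=cam2("wrist")
for z in (87,89,91,93,95): print(z,w2c(onz(c,220+378/3.5,50+263/3.5,z)).round(1),"width",np.linalg.norm(onz(c,220+273/3.5,50+263/3.5,z)-onz(c,220+483/3.5,50+263/3.5,z)).round(1))
show("","w29b.png",280,90,90,55,8,cv2.imread("pics/w29.png"))
print(((proj(c,c2w((-82,-125,105)))).round(1)),proj(c,c2w((-82,125,105))).round(1))
E
```

```text
87 [-86.4   0.4  87. ] width 44.3
89 [-86.4   0.4  89. ] width 44.0
91 [-86.4   0.4  91. ] width 43.6
93 [-86.4   0.4  93. ] width 43.3
95 [-86.4   0.5  95. ] width 42.9
[146.7 132.2] [510.8 130.6]
```

View pics/w29b.png

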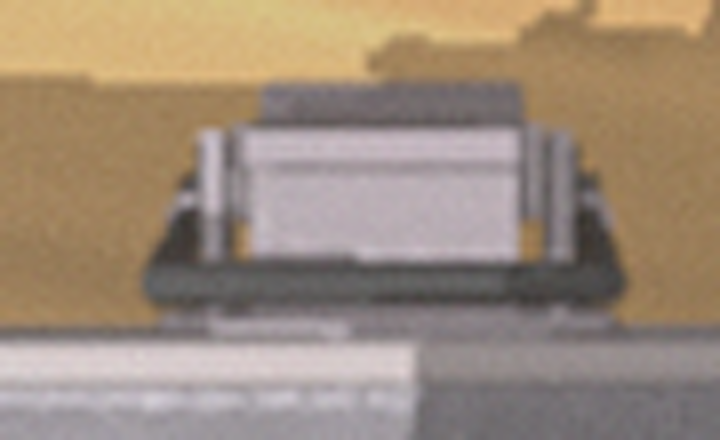

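```bash
python3 - <<'E'
from h import *
print(state()["t"],state()["ft_force"]); print(job_done())
E
```

```text
58.475 [ 0.0620004   0.78289477 -0.10793391]
the job is handed in; nothing more can be done
None
```

I packed all five loose stain jars into the five empty holes, shut the lid, hooked the loop behind the keeper's lip and pressed the lever shut. I handed the job in at about 58 s of the 192 s allowed; no verdict was reported.

**Last checks:**
- **Jars:** before the lid closed, all six looked upright and seated in the side view. The four jar releases I could check against pick height came out about 30–31 mm above the bench, where the hole floor is 30 mm.
- **Lid:** it stopped moving with about 23 N pressing on it.
- **Loop:** the last wrist picture shows the bar over the keeper's shelf, behind the lip. It sits about 9 mm inward of the resting point, within the allowed range. Its height could not be measured exactly from one view and looked like about 91–93 mm.
- **Lever:** the picture shows it hanging down. A light probe met the plate where it should be when closed, to within about 1 mm.
- **Other items:** in the last scene picture the other pots, the tools and the purple and yellow look-alikes stood where they were at the start.

**What went wrong on the way:**
- An early turn ran into the last joint's limit and left the tool tilted about 4°. I worked around it.
- Three jars met 5–9 N of side force going in, and I nudged the arm back to free them.
- On the first push the loop's bar came to rest on top of the lip. A second push dropped it into the channel.

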